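# Feed the green cap into the plastics reader

## Task

Set the green bottle cap down upright in the open lead-in of the feed track and let go of it, then take the push stick and with it slide the cap through the tunnel into the reader until the hidden spring catch has dropped behind it, pushing firmly but gently by feel: do not ram it, the reader is delicate. Then draw the stick out, lay it flat on the bench clear of the track, and leave the other caps where they are.

Things in the scene. Friction and masses are not known exactly. Their poses are not given: they have to be found in the camera images.
- track: Feed track screwed to the bench: aluminium floor plate (x -100 to 240 mm, 94 mm wide, top 8 mm above the bench), blue fences, grey reader at the far end. Origin at bench level under the middle of the tunnel mouth; +x is the feed direction (roughly from the robot's left to its right), z up.
- lead_in (a point): Where to set the cap: middle of the open lead-in, on the floor plate (8 mm above the bench), 45 mm before the tunnel mouth. The lead-in runs from 95 mm before the mouth up to it, open above, between two low blue fences (tops 18 mm above the bench) whose inner faces close from 72 to 42 mm apart.
- mouth (a point): Middle of the tunnel mouth, on the floor plate (8 mm above the bench). Tunnel straight, 42 mm wide, 28 mm high inside; clear cover (top 40 mm above the bench) for 75 mm, then the reader. Axes as the track's.
- catch_area (a point): On the tunnel floor 125 mm past the mouth, inside the reader. A catch hangs here, tip 16 mm above the floor, its place unknown within +-15 mm along the feed. The cap lifts it (about 1 N); it drops behind the cap when the cap's rear has passed. The stick's bar runs under it if kept flat and low (up to 3 mm above the floor).
- reader_top (a point): Centre of the top of the grey reader housing, 160 x 82 mm, 72 mm above the bench. Inside, a sprung plunger resists the cap: 2 N, then 1.5 N/mm. The catch drops at about 8 to 11 N felt on the stick; beyond it the force goes on rising. 12 to 14 N means caught; over 20 N harms the reader. Let go, the cap springs back 1 to 6 mm onto the catch.
- green_cap: Green plastic bottle cap, closed end up, a plain disc-like cylinder 38 mm in diameter and 24 mm high, about 20 g. Origin at the centre of its underside, z up.
- stick: Push stick, 90 g, lying flat: yellow bar 22 mm wide, 9 mm thick, with an upright black handle block 30 mm long (along the bar), 20 mm wide, its top 66 mm above the bar's underside. Origin on the underside below the handle's centre; +x runs along the bar to the pushing end, 170 mm ahead; the bar ends 16 mm behind.
- stick_tip (a point): Centre of the stick's flat pushing end face, 4.5 mm above its underside.
- orange_cap: Orange cap of the same size, not to be moved. Origin at the centre of its underside.
- red_cap: Red cap of the same size, not to be moved. Origin at the centre of its underside.
- blue_cap: Blue cap of the same size, not to be moved. Origin at the centre of its underside.
Mind the look-alikes: they are no part of the job. Several things have the shape of the green_cap; the one meant has the colours described above.

How it is judged:
By the outcome, as a careful person would: the job done as asked, in the order asked, and still so for the second after the job is handed in, with the robot touching nothing.
It also fails if it takes over 72 s, if anything falls off the work surface, if the arm or the gripper's body presses on something with over 40 N, if the wrist force passes 120 N, or if a joint passes its speed limit or range.

## Robot

A 6-joint arm with a two-finger parallel gripper is mounted at the origin on the work surface. World frame = base frame: x ahead of the robot, y to its left, z up, the work surface at z = 0. Lengths are in m, angles in rad, forces in N, time in s.
With the tool pointing down it reaches from about 0.25 to 0.8 m from the base axis. Payload 3.9 kg.
Tool frame: the origin (TCP) lies midway between the tips of the shut fingers; the grasp point (between the pads) lies 19 mm behind it; y points along the fingers, z is the direction in which the jaws open and shut, and the axes are right-handed (so a half turn about y gives the same grasp; the last joint's range is limited). The gripper opens to 85 mm and grips with 20 to 120 N. Pads are 22 mm wide; open, the fingers measure 114 mm over their backs; the gripper's body (76 mm by 85 mm) begins 54 mm behind the grasp point. The pads swing forward as they close: fully open they stand 13 mm farther back than shut.
Start: joints at [1.149, 0.26, -0.138, 1.173, 0, 1.571], TCP at [0.215, 0.479, 0.231] pointing down, gripper open.
Joint ranges: [-2.78, 2.78], [-0.83, 1.72], [-1.28, 1.37], [-1.9, 2.12], [-1.57, 1.48], [-3.14, 3.14]. Speed limits (rad/s): [2.57, 2.57, 3.14, 3.14, 3.14, 3.14].

## Interface

Orientations are given as a 3x3 rotation matrix whose columns are the frame's x, y, z axes.
In Python, from plant import env gives the robot as it stands. The module is installed in compiled form; this text tells all that it offers.
- The arm moves only by the tool carry_out, never from a script. Its argument "moves" is a list of rows, each an object with "gripper": the opening, from -1 (shut) to 1 (fully open); "offset": the shift along the tool's x, y, z in units of 40 mm (1.0 is 40 mm), a list of three; "roll": the turn about the tool's y in units of 5 degrees (1.0 is 5 degrees). A call has 1 to 10 rows; each row shifts and turns the commanded pose from where the row before left it, along the tool's axes as they then stand; what a row does not reach is not made up. A row lasts 1/8 s, in which the tool goes at most 62.5 mm and 10.7 degrees, less where a joint would pass 70% of its speed; a pose out of reach is approached as far as the arm can. A call is refused whole if a number of a shift passes 1 or a number of a turn 1, either way. A call with a gripper value outside its range is refused whole. The fingers move at their own pace and stop on an object; the grip force is fixed at half the most. Time passes only in rows, so rows that do not move let the fingers close. It gives the time, the measured TCP pose, the force and the opening at its end, in the units of the state.
- env.sense(): the state, without advancing time (a new reading comes with each control period).
- env.read_camera(name): name is "side" or "top" or "wrist"; returns a dict with "color" (420x560x3 uint8, red, green, blue), "camera_matrix" (3x3 intrinsics, pixels), "extrinsics" (4x4, takes a point from world to camera coordinates). Camera axes: x right, y up, looking along -z (the intrinsics and any distortion apply to the point x, -y, -z); pixel columns grow to the right and rows downward; lengths in m; the calibration is good to about 2 mm. The wrist camera is an equidistant fisheye: a pixel r from the principal point sees the ray r / f radians off the axis. A picture is of the moment at which its call begins. There is no depth.
- env.sign_off(): hands the job in, once; it reports no verdict.
Trained networks look in a picture, given as the dict that the camera call returned (one of the last four; its "shot" number tells which), for a name from the list of things; names that differ only in an ending like _2 or _b are one class to them, and where a whole thing is asked for, a point or a joint stands for the part that bears it (a point fixed in the world has none). Each returns a list of dicts, best first, with "score" (0 to 1); they miss things now and then, are a little off and sometimes report something else, mostly with a low value. They report only what shows in the picture. A call takes as long as a camera call. They do not tell look-alikes from the thing itself.
- env.regions_of(picture, name): "mask" (420x560 bool, what is visible of it).
- env.place_of(picture, name): "at" ([x, y, z] in m, in world coordinates, good to about 4 mm: a listed point, or the origin of a listed thing).
The state is a dict: "t": time; "joints": joint angles; "dq": joint speeds; "joint_efforts": joint torques, N m; "position": TCP position; "ee_rot": TCP orientation; "ft_force": force on the tool from outside, world axes, zero at the start; "moment": the same for the moment, N m; "finger_gap": finger opening in m.
Only numpy, scipy, OpenCV 4.12 (cv2) and the standard library are available. Lean on these libraries where they do the work, as an engineer would, in place of code of your own. Each camera call takes 0.05 s, during which the arm holds its last target.

## Working session

There is one attempt and no reset: what is moved stays moved. The work goes in short steps, Python scripts to look and compute and a tool call to move; the robot and the scene stay as the last step left them, time stands still between calls to the robot, and variables do not carry over. Pictures are saved under pics/ and viewed, and the job is handed in when it is done.

Besides the shell and the picture viewer there is one more tool, called after "Emit:" by a JSON object that holds its "api" and its "payload". carry_out: Moves the arm, as the interface text tells. Its arguments: {"type":"object","properties":{"moves":{"type":"array"}},"required":["moves"]}

```bash
mkdir -p pics; cat > h.py <<'E'
import numpy as np, cv2
from plant import env
def save(p,n): cv2.imwrite('pics/'+n+'.png', p['color'][:,:,::-1])
def proj(p,X):
    X=np.atleast_2d(X); E=np.array(p['extrinsics']);K=np.array(p['camera_matrix'])
    c=(E[:3,:3]@X.T).T+E[:3,3]; c=c*[1,-1,-1]
    u=(K@c.T).T; return u[:,:2]/u[:,2:]
def ray(p,uv,z):
    E=np.array(p['extrinsics']);K=np.array(p['camera_matrix'])
    d=np.linalg.inv(K)@np.array([uv[0],uv[1],1.]); d=d*[1,-1,-1]
    R=E[:3,:3];o=-R.T@E[:3,3];d=R.T@d
    return o+d*(z-o[2])/d[2]
E
python3 - <<'E'
from h import *
np.set_printoptions(precision=4,suppress=True)
s=env.sense()
for k in s: print(k,np.array(s[k]))
for c in ['top','side']:
    p=env.read_camera(c); save(p,c+'0'); print(c,[k for k in p],p['camera_matrix'],p['extrinsics'])
    for n in ['lead_in','mouth','catch_area','reader_top','track','green_cap','orange_cap','red_cap','blue_cap','stick','stick_tip']:
        print(n,[(np.round(d['at'],4),round(d['score'],2)) for d in env.place_of(p,n)[:4]])
E
```

```text
t 0.0
joints [ 1.149   0.2607 -0.1394  1.1727 -0.      1.5708]
dq [-0.0003  0.0007  0.0005 -0.001   0.0002  0.0019]
joint_efforts [ -0.0024 -40.5677  25.3923   0.0187  -0.      -0.    ]
position [0.2147 0.4784 0.2305]
ee_rot [[ 0.9124 -0.0008  0.4094]
 [-0.4094 -0.0018  0.9124]
 [ 0.     -1.     -0.0019]]
ft_force [ 0.4439  0.3282 -0.2692]
moment [-0.0036 -0.0714 -0.0199]
finger_gap 0.08507963033533439
top ['color', 'camera_matrix', 'extrinsics', 'shot'] [[533.0615   0.     279.7028]
 [  0.     533.0615 205.045 ]
 [  0.       0.       1.    ]] [[-0.0047 -1.      0.0068  0.0188]
 [ 0.9958 -0.0041  0.0916 -0.4899]
 [-0.0916  0.0072  0.9958 -1.1726]
 [ 0.      0.      0.      1.    ]]
lead_in [(array([0.5901, 0.    , 0.0079]), 0.58), (array([ 0.4494, -0.1181, -0.0001]), 0.2)]
mouth [(array([ 0.5842, -0.0444,  0.0069]), 0.95)]
catch_area [(array([0.4383, 0.0541, 0.0016]), 0.19)]
reader_top [(array([ 0.5651, -0.198 ,  0.0728]), 0.82)]
track [(array([ 0.4447, -0.1163,  0.003 ]), 0.74), (array([ 0.5862, -0.0487,  0.0025]), 0.64)]
green_cap [(array([ 0.422 , -0.2805, -0.0014]), 0.84), (array
[... 599 characters left out ...]
 [(array([0.5922, 0.0029, 0.0059]), 0.6)]
mouth [(array([ 0.583 , -0.042 ,  0.0106]), 0.69)]
catch_area []
reader_top [(array([ 0.5653, -0.1993,  0.0645]), 0.58)]
track [(array([ 0.5838, -0.0456,  0.0026]), 0.91)]
green_cap [(array([ 0.3438, -0.2985, -0.0024]), 0.73), (array([ 0.4264, -0.2737,  0.0025]), 0.66), (array([0.4357, 0.0567, 0.001 ]), 0.48)]
orange_cap [(array([ 0.3586,  0.3117, -0.0022]), 0.7)]
red_cap [(array([0.4651, 0.165 , 0.0055]), 0.74), (array([ 0.5859, -0.0401,  0.0022]), 0.16)]
blue_cap [(array([ 0.4271,  0.2727, -0.    ]), 0.49)]
stick [(array([0.4362, 0.0549, 0.0003]), 0.57), (array([0.4656, 0.1666, 0.0037]), 0.45)]
stick_tip [(array([ 0.4476, -0.1174,  0.0086]), 0.78)]
```

View pics/top0.png

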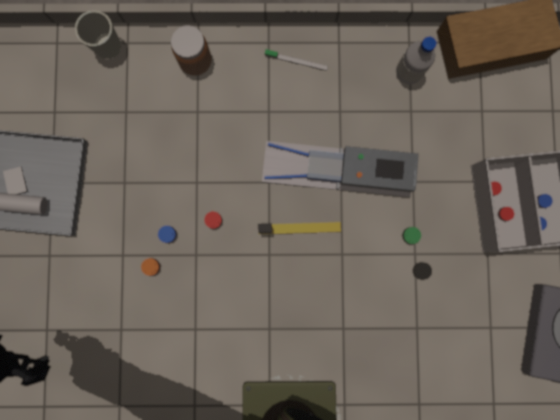

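View pics/side0.png

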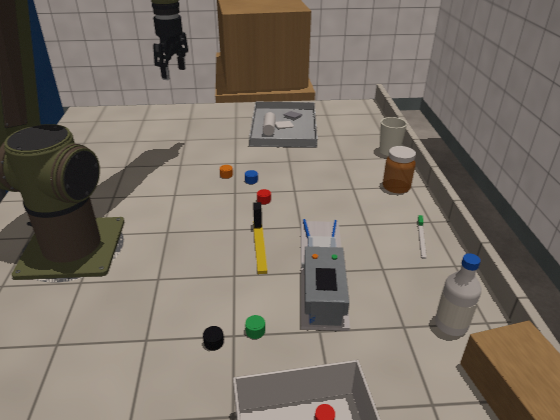

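The top view shows the green cap at (412,236), the stick from its handle at (265,229) to its tip at (340,227), and the track from (263,163) to the reader end at (416,175). The neighbours are a black cap at (422,271) and red, blue and orange caps on the left. I'll refine the positions next.

```bash
python3 - <<'E'
from h import *
np.set_printoptions(precision=4,suppress=True)
for c in ['top','side']:
    p=env.read_camera(c); im=p['color']; hsv=cv2.cvtColor(im,cv2.COLOR_RGB2HSV)
    b=(240,130,440,260) if c=='top' else (200,190,370,350)
    crop=im[b[1]:b[3],b[0]:b[2]]
    cv2.imwrite(f'pics/{c}crop.png',cv2.resize(crop[:,:,::-1],None,fx=4 if c=='top' else 3.7,fy=4 if c=='top' else 3.7,interpolation=cv2.INTER_CUBIC))
    # yellow bar
    m=cv2.inRange(hsv,(22,150,80),(35,255,255)); n,l,st,ce=cv2.connectedComponentsWithStats(m)
    i=1+np.argmax(st[1:,4]); ys,xs=np.where(l==i); r=cv2.minAreaRect(np.c_[xs,ys].astype(np.float32)); bx=cv2.boxPoints(r)
    print(c,'bar',st[i],bx.tolist(),[ray(p,q,0.009) for q in bx])
    m=cv2.inRange(hsv,(50,120,50),(80,255,255)); n,l,st,ce=cv2.connectedComponentsWithStats(m)
    for i in range(1,n):
        if st[i,4]>80: print('green',st[i],ce[i],ray(p,ce[i],0.024),ray(p,ce[i],0.018))
    m=cv2.inRange(hsv,(100,120,50),(125,255,255)); n,l,st,ce=cv2.connectedComponentsWithStats(m)
    for i in range(1,n):
        if st[i,4]>30: print('blue',st[i],ce[i],ray(p,ce[i],0.018))
    # project model overlays
    f=np.array([-.122,-.9925]);f/=np.linalg.norm(f);l=np.array([-f[1],f[0]]);
E
```

```text
top bar [313 224  26   7  98] [[312.7811279296875, 224.9660186767578], [337.99432373046875, 223.8697967529297], [338.21697998046875, 228.9905548095703], [313.0037841796875, 230.08677673339844]] [array([ 0.4457, -0.058 ,  0.009 ]), array([ 0.4479, -0.1151,  0.009 ]), array([ 0.4363, -0.1154,  0.009 ]), array([ 0.4341, -0.0584,  0.009 ])]
blue [422  37  14  14 141] [428.4539  43.6809] [ 0.8647 -0.3301  0.018 ]
blue [539 195  12  12 115] [544.4609 200.4087] [ 0.4984 -0.5817  0.018 ]
blue [159 227  16  15 185] [166.6919 233.8432] [0.4268 0.2696 0.018 ]
side bar [253 227  14  47 428] [[252.88214111328125, 227.79197692871094], [262.280517578125, 226.8750762939453], [266.77313232421875, 272.924560546875], [257.374755859375, 273.84149169921875]] [array([0.4278, 0.0351, 0.009 ]), array([0.451 , 0.0374, 0.009 ]), array([ 0.4538, -0.1277,  0.009 ]), array([ 0.4333, -0.1293,  0.009 ])]
green [246 315  19  24 377] [254.8621 326.4987] [ 0.4235 -0.2884  0.024 ] [ 0.4235 -0.2833  0.018 ]
blue [  28    0   36  124 1788] [43.9765 74.8512] [-0.4354  1.1481  0.018 ]
blue [245 170  13  14 153] [250.8824 176.6078] [0.4283 0.2613 0.018 ]
blue [303 219   6  18  46] [305.7826 227.7391] [0.5559 0.0156 0.018 ]
blue [462 253  19  18 250] [470.684 261.352] [ 0.9066 -0.1285  0.018 ]
```

```bash
sleep 1
```

```text
(no output)
```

View pics/topcrop.png

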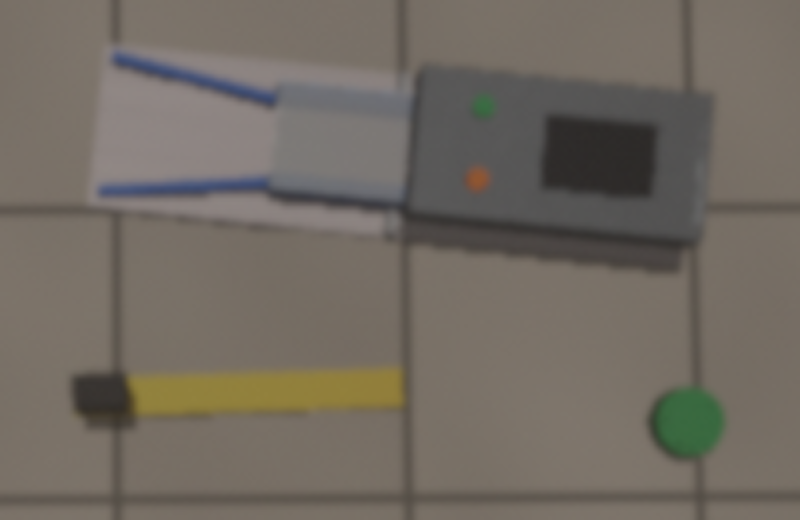

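View pics/sidecrop.png

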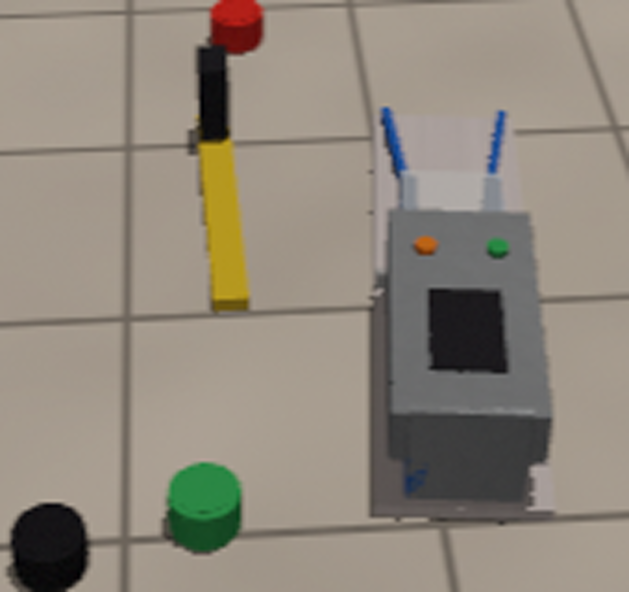

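```bash
python3 - <<'E'
from h import *
from scipy.optimize import least_squares
np.set_printoptions(precision=4,suppress=True)
pt=env.read_camera('top');ps=env.read_camera('side')
cv=lambda uv,o,s:(np.array(uv)+.5)/s-.5+np.array(o)
T=[((418,66),(75,41,72)),((714,94),(235,41,72)),((694,243),(235,-41,72)),((406,213),(75,-41,72)),((108,44),(-100,47,8)),((90,207),(-100,-47,8))]
S=[((389,212),(75,-41,72)),((530,212),(75,41,72)),((550,415),(235,41,72)),((390,410),(235,-41,72))]
A=[(pt,cv(u,(240,130),4),np.array(x)/1e3) for u,x in T];B=[(ps,cv(u,(200,190),3.7),np.array(x)/1e3) for u,x in S]
def w(q,x): c,s=np.cos(q[2]),np.sin(q[2]); return np.array([q[0]+c*x[0]-s*x[1],q[1]+s*x[0]+c*x[1],x[2]])
for L in (A,B,A+B):
    f=lambda q:np.concatenate([proj(p,w(q,x))[0]-u for p,u,x in L])
    r=least_squares(f,[.585,-.044,-1.69]); print(r.x,np.degrees(r.x[2]),'res',r.fun)
q=r.x
for x in [(-45,0,8),(0,0,8),(155,0,72)]: print(x,w(q,np.array(x)/1e3))
# stick: handle top center & bar end
P=lambda uv,z:ray(pt,cv(uv,(240,130),4),z)
print('bar end',P((404,368),.009),P((404,408),.009),'handle top',P((75,376),.066),P((126,373),.066),P((131,410),.066),P((78,412),.066))
print('bar start',P((131,377),.009),P((131,416),.009))
print('green top disc',P((689,422),.024))
Q=lambda uv,z:ray(ps,cv(uv,(200,190),3.7),z)
print('side green',Q((205,492),.024),'tip',Q((212,302),.009),Q((247,300),.009),'handle top',Q((199,47),.066),Q((225,46),.066),Q((200,72),.066),Q((228,69),.066))
E
```

```text
[ 0.5819 -0.0457 -1.681 ] -96.31453456633916 res [ 0.5569 -0.4795 -0.146   0.2665  1.7575  0.3151 -0.0178  0.0032 -1.163
  0.088  -1.1088 -0.2545]
[ 0.5846 -0.0457 -1.6837] -96.46842464736322 res [-0.3614 -1.3501  0.1226 -0.109   0.6533  0.6556 -0.4483  0.3683]
[ 0.5826 -0.0458 -1.6785] -96.16904142014475 res [ 0.5313 -0.9022 -0.1619 -0.3405  1.8379 -0.2899  0.0527 -0.415  -1.2089
 -0.123  -1.0507 -0.4576 -1.0966 -1.2285 -0.6165 -0.1162  0.2576  0.6619
 -0.8421  0.5445]
(-45, 0, 8) [ 0.5875 -0.001   0.008 ]
(0, 0, 8) [ 0.5826 -0.0458  0.008 ]
(155, 0, 72) [ 0.566  -0.1999  0.072 ]
bar end [ 0.453  -0.1211  0.009 ] [ 0.4304 -0.1208  0.009 ] handle top [0.446 0.063 0.066] [0.4475 0.0356 0.066 ] [0.4276 0.033  0.066 ] [0.4266 0.0615 0.066 ]
bar start [0.4485 0.0333 0.009 ] [0.4265 0.0334 0.009 ]
green top disc [ 0.4212 -0.2779  0.024 ]
side green [ 0.4241 -0.279   0.024 ] tip [ 0.4326 -0.1211  0.009 ] [ 0.4533 -0.1207  0.009 ] handle top [0.4313 0.0626 0.066 ] [0.4484 0.0626 0.066 ] [0.4311 0.0341 0.066 ] [0.4493 0.0363 0.066 ]
```

Emit:
{"api": "carry_out", "payload": {"moves": [{"gripper":1,"offset":[0,0,0],"roll":-1},{"gripper":1,"offset":[0,0,0],"roll":-1},{"gripper":1,"offset":[0,0,0],"roll":-1},{"gripper":1,"offset":[0,0,0],"roll":-0.57}]}}

```text
t: 1.9
position: [0.2149, 0.4789, 0.2313]
ee_rot: [[0.994, -0.0, 0.108], [-0.108, -0.0, 0.994], [-0.0, -1.0, -0.0]]
ft_force: [0.3, 0.4, -0.8]
finger_gap: 0.0852
```

```bash
cat > go.py <<'E'
import sys
from h import *
np.set_printoptions(precision=4,suppress=True)
def go(t):
    s=env.sense();R=np.array(s['ee_rot']);d=np.array(t)-s['position']
    print('t',s['t'],'pos',s['position'],'gap',s['finger_gap'],'F',np.array(s['ft_force']),'yawz',np.degrees(np.arctan2(R[1,2],R[0,2])),'joints',np.array(s['joints']))
    print('axis y',R[:,1],'units',R.T@d/.04)
if len(sys.argv)>3: go([float(a) for a in sys.argv[1:4]])
E
python3 go.py .4225 -.278 .12
```

```text
t 1.9 pos [0.2149 0.4789 0.2313] gap 0.08520245712946971 F [ 0.3381  0.3778 -0.8039] yawz 83.78603861306054 joints [ 1.149   0.26   -0.1381  1.1727  0.      1.2574]
axis y [-0.0001 -0.     -1.    ] units [  7.2074   2.783  -18.2506]
```

Emit:
{"api": "carry_out", "payload": {"moves": [{"gripper":1,"offset":[0.4,0,-1],"roll":0},{"gripper":1,"offset":[0.4,0,-1],"roll":0},{"gripper":1,"offset":[0.4,0,-1],"roll":0},{"gripper":1,"offset":[0.4,0,-1],"roll":0},{"gripper":1,"offset":[0.4,0,-1],"roll":0},{"gripper":1,"offset":[0.4,0,-1],"roll":0},{"gripper":1,"offset":[0.4,0,-1],"roll":0},{"gripper":1,"offset":[0.4,0,-1],"roll":0},{"gripper":1,"offset":[0.4,0,-1],"roll":0},{"gripper":1,"offset":[0.4,0,-1],"roll":0}]}}

```text
t: 3.15
position: [0.3303, 0.0625, 0.2316]
ee_rot: [[0.994, 0.001, 0.11], [-0.11, 0.0, 0.994], [0.001, -1.0, 0.0]]
ft_force: [0.4, -0.5, -0.6]
finger_gap: 0.0857
```

Emit:
{"api": "carry_out", "payload": {"moves": [{"gripper":1,"offset":[0.4,0.3,-1],"roll":0},{"gripper":1,"offset":[0.4,0.3,-1],"roll":0},{"gripper":1,"offset":[0.4,0.3,-1],"roll":0},{"gripper":1,"offset":[0.4,0.4,-1],"roll":0},{"gripper":1,"offset":[0.4,0.4,-1],"roll":0},{"gripper":1,"offset":[0.4,0.4,-1],"roll":0},{"gripper":1,"offset":[0.4,0.4,-1],"roll":0},{"gripper":1,"offset":[0.4,0.3,-1],"roll":0},{"gripper":1,"offset":[0,0,0],"roll":0}]}}

```text
t: 4.28
position: [0.4227, -0.2709, 0.1184]
ee_rot: [[0.994, 0.0, 0.113], [-0.113, -0.0, 0.994], [0.0, -1.0, -0.0]]
ft_force: [-0.5, 0.2, -0.4]
finger_gap: 0.0853
```

```bash
python3 go.py .4225 -.278 .12; python3 - <<'E'
from h import *
p=env.read_camera('wrist');save(p,'w1');print(p['camera_matrix'])
for d in env.place_of(p,'green_cap')[:3]: print(d['at'],d['score'])
p=env.read_camera('side');save(p,'s1')
for d in env.place_of(p,'green_cap')[:3]: print(d['at'],d['score'])
E
```

```text
t 4.275 pos [ 0.4227 -0.2709  0.1184] gap 0.08532381442992944 F [-0.4596  0.2006 -0.3508] yawz 83.49553489527254 joints [-0.5697  0.2984 -0.3968  0.8752 -0.0004 -0.4562]
axis y [ 0.0001 -0.0005 -1.    ] units [ 0.0163 -0.0402 -0.1777]
[[325.1922621    0.         277.97518638]
 [  0.         325.1922621  206.80166808]
 [  0.           0.           1.        ]]
[0.4245, -0.275, 0.0061] 0.86
[0.3427, -0.2971, 0.0005] 0.63
[0.343, -0.3021, -0.0017] 0.77
[0.426, -0.2752, 0.0047] 0.59
```

View pics/w1.png

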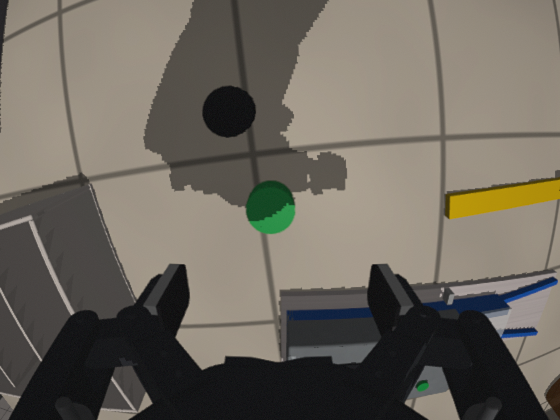

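The wrist view shows the cap at (270,207) between the open fingers, clear of the black cap at (229,110). I'll lower the gripper and grasp.

Emit:
{"api": "carry_out", "payload": {"moves": [{"gripper":1,"offset":[0.02,0.9,-0.15],"roll":0},{"gripper":1,"offset":[0,0.9,0],"roll":0},{"gripper":1,"offset":[0,0.6,0],"roll":0},{"gripper":1,"offset":[0,0.45,0],"roll":0},{"gripper":1,"offset":[0,0,0],"roll":0}]}}

```text
t: 5.1
position: [0.4209, -0.2727, 0.0047]
ee_rot: [[0.994, -0.002, 0.109], [-0.109, 0.002, 0.994], [-0.002, -1.0, 0.001]]
ft_force: [-0.4, 0.3, 0.3]
finger_gap: 0.0854
```

Emit:
{"api": "carry_out", "payload": {"moves": [{"gripper":-0.3,"offset":[0,0,0],"roll":0},{"gripper":-0.6,"offset":[0,0,0],"roll":0},{"gripper":-0.6,"offset":[0,0,0],"roll":0},{"gripper":-0.6,"offset":[0,0,0],"roll":0},{"gripper":-0.6,"offset":[0,0,0],"roll":0}]}}

```text
t: 5.72
position: [0.4229, -0.2748, 0.0066]
ee_rot: [[0.994, 0.002, 0.11], [-0.11, -0.001, 0.994], [0.002, -1.0, -0.001]]
ft_force: [-1.0, 0.5, 6.4]
finger_gap: 0.036
```

```bash
python3 go.py .4235 -.277 .1
```

```text
t 5.725 pos [ 0.4229 -0.2748  0.0066] gap 0.03603733776969332 F [-1.0193  0.468   6.407 ] yawz 83.68246619010921 joints [-0.5764  0.4311 -0.5447  0.5928  0.0002 -0.4662]
axis y [ 0.0019 -0.001  -1.    ] units [ 0.0257 -2.3342 -0.0537]
```

Emit:
{"api": "carry_out", "payload": {"moves": [{"gripper":-0.6,"offset":[0,-0.5,0],"roll":0},{"gripper":-0.6,"offset":[0,-0.9,0],"roll":0},{"gripper":-0.6,"offset":[0,-0.9,0],"roll":0},{"gripper":-0.6,"offset":[0,0,0],"roll":0}]}}

```text
t: 6.22
position: [0.4244, -0.276, 0.1005]
ee_rot: [[0.994, 0.006, 0.11], [-0.11, -0.004, 0.994], [0.006, -1.0, -0.003]]
ft_force: [-0.1, 0.4, -1.0]
finger_gap: 0.0356
```

```bash
python3 go.py .588 -.001 .1;python3 - <<'E'
from h import *
p=env.read_camera('wrist');save(p,'w2')
p=env.read_camera('side');save(p,'s2')
cv2.imwrite('pics/s2c.png',cv2.resize(p['color'][220:400,150:350,::-1],None,fx=3,fy=3,interpolation=cv2.INTER_CUBIC))
for d in env.place_of(p,'green_cap')[:3]: print(d['at'],d['score'])
E
```

```text
t 6.225 pos [ 0.4244 -0.276   0.1005] gap 0.035603180523359285 F [-0.1273  0.3593 -0.9615] yawz 83.67358177483844 joints [-0.5765  0.3178 -0.4216  0.8244  0.     -0.4661]
axis y [ 0.0059 -0.0038 -1.    ] units [3.3074 0.0099 7.2828]
[0.5842, -0.0427, 0.0088] 0.74
[0.3441, -0.3005, -0.0041] 0.61
[0.4273, -0.2696, 0.0978] 0.47
```

View pics/w2.png

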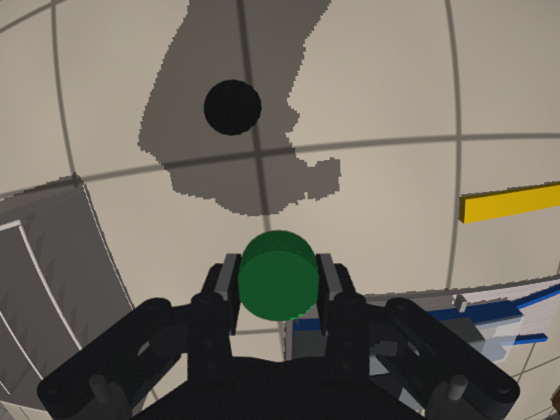

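View pics/s2c.png

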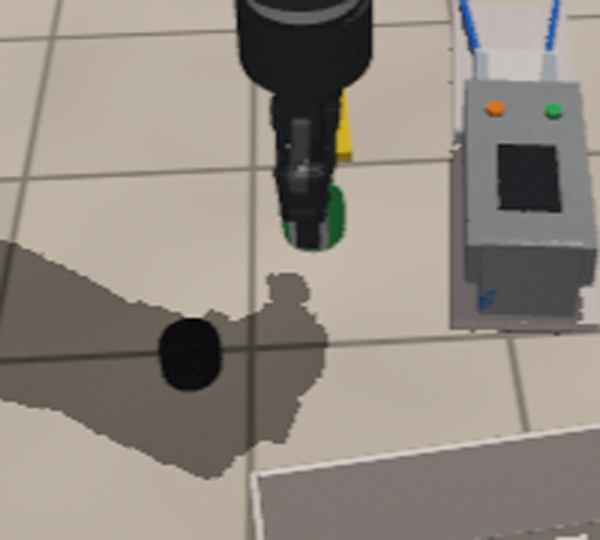

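```bash
python3 - <<'E'
from h import *
p=env.read_camera('wrist');s=env.sense();R=np.array(s['ee_rot']);P=np.array(s['position'])
E=np.array(p['extrinsics']);K=np.array(p['camera_matrix'])
def fp(X):
    c=((E[:3,:3]@X.T).T+E[:3,3])*[1,-1,-1]; r=np.hypot(c[:,0],c[:,1]);th=np.arctan2(r,c[:,2])
    return np.c_[K[0,2]+K[0,0]*th*c[:,0]/r,K[1,2]+K[1,1]*th*c[:,1]/r]
im=p['color'][:,:,::-1].copy()
a=np.linspace(0,2*np.pi,60)
outs=[]
for dx in (-.004,0,.004):
    o=im.copy()
    for ty,col in ((.0066,(255,255,255)),(.0066-.024,(0,255,255))):
        X=P+np.c_[dx+.019*np.cos(a),0*a+ty,.019*np.sin(a)]@R.T
        cv2.polylines(o,[np.round(fp(X)*16).astype(np.int32)],True,col,1,cv2.LINE_AA,4)
    outs.append(cv2.resize(o[210:340,200:360],None,fx=1.65,fy=1.65,interpolation=cv2.INTER_CUBIC))
cv2.imwrite('pics/w2f.png',np.hstack(outs))
E
```

```text
(no output)
```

View pics/w2f.png

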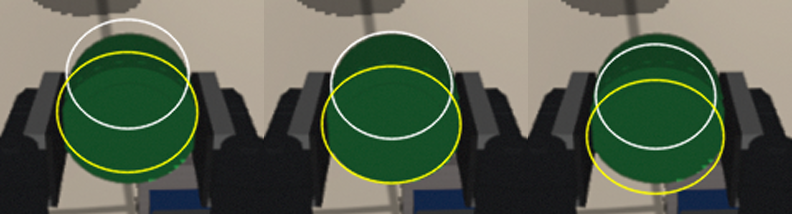

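Emit:
{"api": "carry_out", "payload": {"moves": [{"gripper":-0.6,"offset":[0.2,-0.4,0.6],"roll":0},{"gripper":-0.6,"offset":[0.4,0,0.9],"roll":0},{"gripper":-0.6,"offset":[0.4,0,0.9],"roll":0},{"gripper":-0.6,"offset":[0.5,0,0.9],"roll":0},{"gripper":-0.6,"offset":[0.5,0,0.9],"roll":0},{"gripper":-0.6,"offset":[0.5,0,0.9],"roll":0},{"gripper":-0.6,"offset":[0.4,0,0.9],"roll":0},{"gripper":-0.6,"offset":[0.3,0,0.9],"roll":0},{"gripper":-0.6,"offset":[0.1,0.4,0.4],"roll":0},{"gripper":-0.6,"offset":[0,0,0],"roll":0}]}}

```text
t: 7.68
position: [0.5831, 0.0018, 0.0943]
ee_rot: [[0.994, -0.006, 0.108], [-0.108, -0.001, 0.994], [-0.006, -1.0, -0.001]]
ft_force: [-0.3, 0.4, -1.2]
finger_gap: 0.036
```

```bash
cat > wv.py <<'E'
import sys
from h import *
p=env.read_camera('wrist');s=env.sense();R=np.array(s['ee_rot']);P=np.array(s['position'])
E=np.array(p['extrinsics']);K=np.array(p['camera_matrix'])
def fp(X):
    X=np.atleast_2d(X);c=((E[:3,:3]@X.T).T+E[:3,3])*[1,-1,-1]; r=np.hypot(c[:,0],c[:,1]);th=np.arctan2(r,c[:,2])
    return np.c_[K[0,2]+K[0,0]*th*c[:,0]/r,K[1,2]+K[1,1]*th*c[:,1]/r]
def fray(uv,z):
    d=np.array([uv[0]-K[0,2],uv[1]-K[1,2]]);r=np.hypot(*d);th=r/K[0,0]
    v=np.array([np.sin(th)*d[0]/r,np.sin(th)*d[1]/r,np.cos(th)])*[1,-1,-1]
    v=E[:3,:3].T@v;o=-E[:3,:3].T@E[:3,3];return o+v*(z-o[2])/v[2]
E
python3 go.py .588 -.001 .015;python3 - <<'E'
from wv import *
save(p,'w3')
for n in ['lead_in','mouth','track']:
    for d in env.place_of(p,n)[:3]: print(n,d['at'],d['score'])
E
```

```text
t 7.675 pos [0.5831 0.0018 0.0943] gap 0.03595109485612082 F [-0.2727  0.4245 -1.2183] yawz 83.77264662828904 joints [ 0.0033  0.4494 -0.2246  0.9027 -0.0005  0.112 ]
axis y [-0.0059 -0.0006 -1.    ] units [ 0.1417  1.9822 -0.0533]
lead_in [0.585, -0.0009, 0.0059] 0.61
lead_in [0.5856, 0.0051, 0.0928] 0.47
mouth [0.5837, -0.0463, 0.0075] 0.8
track [0.5864, -0.0447, -0.0018] 0.92
```

View pics/w3.png

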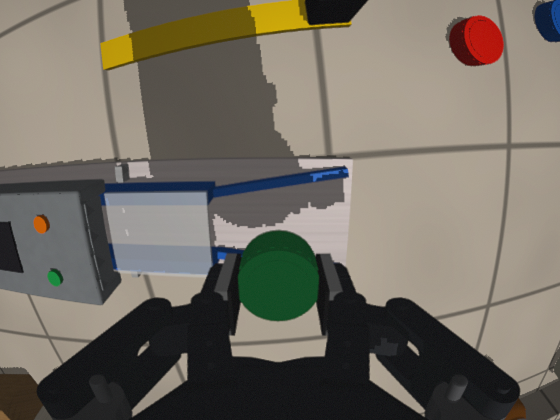

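```bash
python3 - <<'E'
from wv import *
def tr(q,pts):
    c,s=np.cos(q[2]),np.sin(q[2]); X=np.array(pts,float)/1e3
    return np.c_[q[0]+c*X[:,0]-s*X[:,1],q[1]+s*X[:,0]+c*X[:,1],X[:,2]]
def seg(a,b): t=np.linspace(0,1,15)[:,None]; return np.array(a)*(1-t)+np.array(b)*t
o=cv2.resize(p['color'][:,:,::-1],None,fx=1,fy=1).copy()
o=cv2.resize(o[130:320,0:380],None,fx=2,fy=2,interpolation=cv2.INTER_CUBIC)
q=(.5835,-.0455,np.radians(-96.3))
for a,b,c in [((-100,-47,8),(75,-47,8),(0,255,255)),((-100,-47,8),(-100,47,8),(0,255,255)),((-95,-36,18),(0,-21,18),(0,0,255)),((-95,36,18),(0,21,18),(0,0,255)),((0,-21,40),(0,21,40),(255,0,255)),((75,-41,72),(75,41,72),(0,255,0)),((75,41,72),(235,41,72),(0,255,0)),((75,-41,72),(235,-41,72),(0,255,0))]:
    u=(fp(tr(q,seg(a,b)))-[0,130])*2+.5
    cv2.polylines(o,[np.round(u).astype(np.int32)],False,c,1,cv2.LINE_AA)
cv2.imwrite('pics/w3f.png',o)
E
```

```text
(no output)
```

View pics/w3f.png

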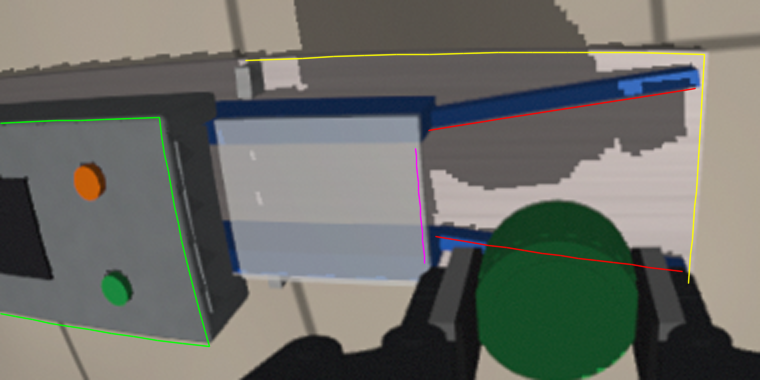

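Emit:
{"api": "carry_out", "payload": {"moves": [{"gripper":-0.6,"offset":[0.14,0.5,-0.06],"roll":0},{"gripper":-0.6,"offset":[0,0.6,0],"roll":0},{"gripper":-0.6,"offset":[0,0.5,0],"roll":0},{"gripper":-0.6,"offset":[0,0.22,0],"roll":0},{"gripper":-0.6,"offset":[0,0,0],"roll":0}]}}

```text
t: 8.55
position: [0.5904, -0.0022, 0.0244]
ee_rot: [[0.994, -0.001, 0.111], [-0.111, -0.0, 0.994], [-0.001, -1.0, -0.0]]
ft_force: [0.1, -0.5, -0.3]
finger_gap: 0.036
```

```bash
python3 go.py .5884 -.0008 .0155
```

```text
t 8.55 pos [ 0.5904 -0.0022  0.0244] gap 0.0360206210051609 F [ 0.0836 -0.5253 -0.2788] yawz 83.63971932888032 joints [-0.0037  0.5262 -0.3009  0.7444 -0.      0.1073]
axis y [-0.0007 -0.     -1.    ] units [-0.0524  0.2233  0.0293]
```

Emit:
{"api": "carry_out", "payload": {"moves": [{"gripper":-0.6,"offset":[-0.03,0.13,0],"roll":0},{"gripper":-0.6,"offset":[0,0.06,0],"roll":0},{"gripper":-0.6,"offset":[0,0,0],"roll":0}]}}

```text
t: 8.93
position: [0.5896, -0.0015, 0.017]
ee_rot: [[0.994, 0.0, 0.11], [-0.11, -0.0, 0.994], [0.0, -1.0, 0.0]]
ft_force: [-0.0, -0.2, -0.6]
finger_gap: 0.0358
```

```bash
python3 go.py .5884 -.0008 .0155
```

```text
t 8.925 pos [ 0.5896 -0.0015  0.017 ] gap 0.035769695660875414 F [-0.0268 -0.1603 -0.6347] yawz 83.68667853907142 joints [-0.0026  0.5328 -0.3123  0.7255 -0.      0.1076]
axis y [ 0.0002 -0.     -1.    ] units [-0.0309  0.0386  0.015 ]
```

Emit:
{"api": "carry_out", "payload": {"moves": [{"gripper":-0.6,"offset":[-0.02,0.04,0],"roll":0},{"gripper":-0.6,"offset":[0,0,0],"roll":0}]}}

```text
t: 9.18
position: [0.5886, -0.0014, 0.0153]
ee_rot: [[0.994, -0.0, 0.11], [-0.11, 0.0, 0.994], [-0.0, -1.0, -0.0]]
ft_force: [0.0, 0.7, -0.5]
finger_gap: 0.036
```

Emit:
{"api": "carry_out", "payload": {"moves": [{"gripper":-0.6,"offset":[0,0.03,0],"roll":0},{"gripper":-0.6,"offset":[0,0,0],"roll":0}]}}

```text
t: 9.43
position: [0.5888, -0.0014, 0.0146]
ee_rot: [[0.994, 0.0, 0.11], [-0.11, 0.0, 0.994], [0.0, -1.0, 0.0]]
ft_force: [-0.5, 0.5, 4.8]
finger_gap: 0.0359
```

Contact shows as 4.8 N upward, so the cap is on the floor plate. I'll open just enough to let go and lift off.

Emit:
{"api": "carry_out", "payload": {"moves": [{"gripper":0.05,"offset":[0,0,0],"roll":0},{"gripper":0.15,"offset":[0,0,0],"roll":0},{"gripper":0.15,"offset":[0,0,0],"roll":0}]}}

```text
t: 9.8
position: [0.5887, -0.0015, 0.0139]
ee_rot: [[0.994, -0.0, 0.11], [-0.11, 0.0, 0.994], [-0.0, -1.0, -0.0]]
ft_force: [0.5, 0.2, 0.1]
finger_gap: 0.0494
```

Emit:
{"api": "carry_out", "payload": {"moves": [{"gripper":0.15,"offset":[0,-0.3,0],"roll":0},{"gripper":0.15,"offset":[0,-0.5,0],"roll":0},{"gripper":0.15,"offset":[0,-0.8,0],"roll":0},{"gripper":0.5,"offset":[0,-0.8,0],"roll":0},{"gripper":0.5,"offset":[-0.8,0,0],"roll":0},{"gripper":0.5,"offset":[-0.8,0,0],"roll":0}]}}

```text
t: 10.55
position: [0.5253, 0.0056, 0.1115]
ee_rot: [[0.994, 0.002, 0.11], [-0.11, 0.0, 0.994], [0.002, -1.0, 0.0]]
ft_force: [-0.3, -0.8, -0.6]
finger_gap: 0.0634
```

```bash
python3 go.py .438 .048 .12;python3 - <<'E'
from wv import *
save(p,'w4')
for n in ['green_cap','stick','stick_tip']:
    for d in env.place_of(p,n)[:3]: print(n,d['at'],d['score'])
p=env.read_camera('side');save(p,'s4')
for n in ['green_cap','stick','stick_tip']:
    for d in env.place_of(p,n)[:3]: print(n,d['at'],d['score'])
E
```

```text
t 10.55 pos [0.5253 0.0056 0.1115] gap 0.06344361907424652 F [-0.3055 -0.7845 -0.5579] yawz 83.67545296339429 joints [ 0.0107  0.3396 -0.3543  0.8745  0.      0.1211]
axis y [ 0.0024  0.0001 -1.    ] units [-2.2865 -0.2171  0.8124]
green_cap [0.5892, -0.0003, 0.0121] 0.67
stick [0.4381, 0.0524, -0.0003] 0.85
stick [0.4249, 0.2733, -0.0012] 0.21
stick_tip [0.4408, -0.1157, 0.0056] 0.88
green_cap [0.3459, -0.3008, -0.0035] 0.93
green_cap [0.5937, 0.0015, 0.0122] 0.54
stick [0.4353, 0.0549, -0.0013] 0.68
stick_tip [0.4442, -0.1177, 0.0046] 0.8
stick_tip [0.4658, 0.1695, 0.0016] 0.69
```

View pics/w4.png

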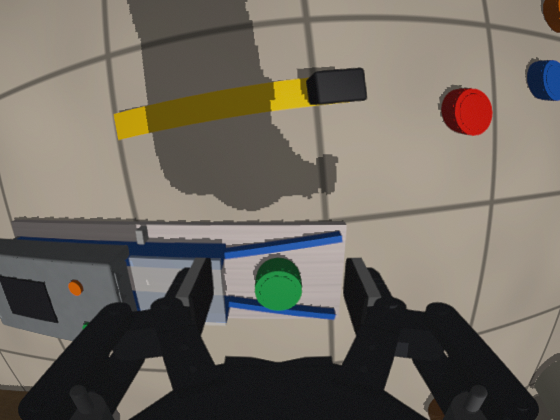

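View pics/s4.png

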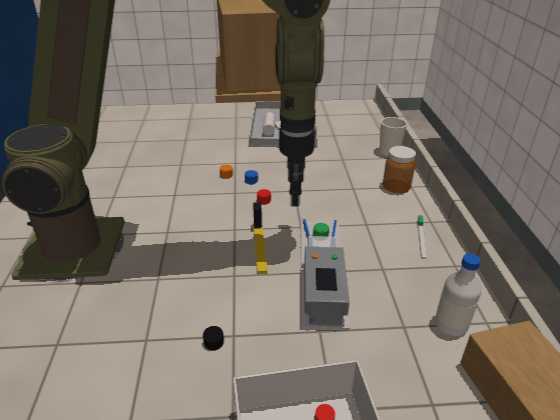

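The wrist view shows the green cap upright in the lead-in at (278,284). Next is the stick: its tip is at (117,126) and its handle at (337,86).

```bash
python3 - <<'E'
from wv import *
def tr(q,pts):
    c,s=np.cos(q[2]),np.sin(q[2]); X=np.array(pts,float)/1e3
    return np.c_[q[0]+c*X[:,0]-s*X[:,1],q[1]+s*X[:,0]+c*X[:,1],X[:,2]]
def seg(a,b): t=np.linspace(0,1,15)[:,None]; return np.array(a)*(1-t)+np.array(b)*t
o=cv2.resize(p['color'][50:150,100:390,::-1],None,fx=2.7,fy=2.7,interpolation=cv2.INTER_CUBIC)
q=(.438,.0485,np.radians(-88.4))
L=[((15,-11,9),(170,-11,9),(0,0,255)),((15,11,9),(170,11,9),(0,0,255)),((170,-11,9),(170,11,9),(0,0,255))]
h=[(15,10),(15,-10),(-15,-10),(-15,10),(15,10)]
for i in range(4): L.append((h[i]+(66,),h[i+1]+(66,),(0,255,0)));L.append((h[i]+(66,),h[i]+(9,),(255,0,255)))
for a,b,c in L:
    u=(fp(tr(q,seg(a,b)))-[100,50])*2.7+.85
    cv2.polylines(o,[np.round(u).astype(np.int32)],False,c,1,cv2.LINE_AA)
cv2.imwrite('pics/w4f.png',o)
E
```

```text
(no output)
```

View pics/w4f.png

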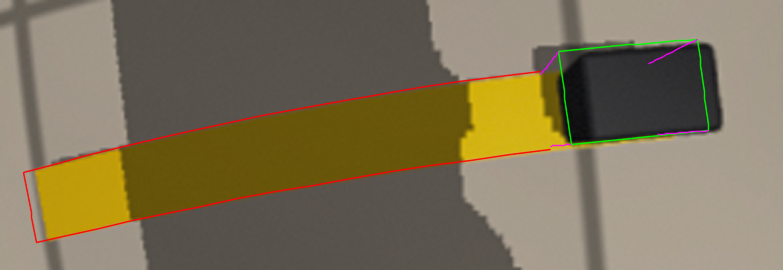

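Emit:
{"api": "carry_out", "payload": {"moves": [{"gripper":0.5,"offset":[-0.5,-0.6,0],"roll":0},{"gripper":0.5,"offset":[-0.5,-0.6,0],"roll":0},{"gripper":0.5,"offset":[-0.5,-0.5,0.4],"roll":0},{"gripper":0.5,"offset":[-0.8,0,0.4],"roll":0}]}}

```text
t: 11.5
position: [0.4394, 0.048, 0.1799]
ee_rot: [[0.994, 0.005, 0.111], [-0.111, 0.001, 0.994], [0.005, -1.0, 0.001]]
ft_force: [-0.9, 1.1, 0.2]
finger_gap: 0.0642
```

Emit:
{"api": "carry_out", "payload": {"moves": [{"gripper":0.5,"offset":[0,0,0],"roll":1},{"gripper":0.5,"offset":[0,0,0],"roll":1},{"gripper":0.5,"offset":[0,0,0],"roll":1},{"gripper":0.5,"offset":[0,0,0],"roll":1},{"gripper":0.5,"offset":[0,0,0],"roll":1},{"gripper":0.5,"offset":[0,0,0],"roll":1},{"gripper":0.5,"offset":[0,0,0],"roll":1},{"gripper":0.5,"offset":[0,0,0],"roll":1},{"gripper":0.5,"offset":[0,0,0],"roll":1},{"gripper":0.5,"offset":[0,0,0],"roll":1}]}}

```text
t: 12.75
position: [0.4378, 0.0475, 0.1781]
ee_rot: [[0.552, 0.0, 0.834], [-0.834, 0.0, 0.552], [0.0, -1.0, 0.0]]
ft_force: [0.7, -0.7, -0.5]
finger_gap: 0.0638
```

Emit:
{"api": "carry_out", "payload": {"moves": [{"gripper":0.5,"offset":[0,0,0],"roll":1},{"gripper":0.5,"offset":[0,0,0],"roll":1},{"gripper":0.5,"offset":[0,0,0],"roll":1},{"gripper":0.5,"offset":[0,0,0],"roll":1},{"gripper":0.5,"offset":[0,0,0],"roll":1},{"gripper":0.5,"offset":[0,0,0],"roll":1},{"gripper":0.5,"offset":[0,0,0],"roll":0.4},{"gripper":0.5,"offset":[0,0,0],"roll":0}]}}

```text
t: 13.75
position: [0.4375, 0.0475, 0.1781]
ee_rot: [[0.03, -0.0, 1.0], [-1.0, -0.0, 0.03], [0.0, -1.0, -0.0]]
ft_force: [0.2, 0.2, -0.0]
finger_gap: 0.0638
```

```bash
python3 go.py .438 .0485 .09
```

```text
t 13.75 pos [0.4375 0.0475 0.1781] gap 0.06382384579518716 F [ 0.2073  0.1701 -0.0039] yawz 1.7250814963984804 joints [ 0.1082  0.148  -0.4293  0.9935 -0.      1.6488]
axis y [-0. -0. -1.] units [-0.0249  2.2019  0.0145]
```

Emit:
{"api": "carry_out", "payload": {"moves": [{"gripper":0.5,"offset":[-0.1,0.8,0.02],"roll":0},{"gripper":0.5,"offset":[0,0.9,0],"roll":0},{"gripper":0.5,"offset":[0,0.9,0],"roll":0},{"gripper":0.5,"offset":[0,0.8,0],"roll":0},{"gripper":0.5,"offset":[0,0.5,0],"roll":0},{"gripper":0.5,"offset":[0,0,0],"roll":0}]}}

```text
t: 14.5
position: [0.4364, 0.0514, 0.0209]
ee_rot: [[0.03, -0.004, 1.0], [-1.0, -0.0, 0.03], [0.0, -1.0, -0.004]]
ft_force: [0.7, 0.1, 0.2]
finger_gap: 0.0639
```

```bash
python3 go.py .4385 .0515 .018;python3 - <<'E'
from wv import *
save(p,'w5')
E
```

```text
t 14.5 pos [0.4364 0.0514 0.0209] gap 0.06392721275761995 F [0.7343 0.0788 0.235 ] yawz 1.718913716916483 joints [ 0.1171  0.3281 -0.6758  0.5705  0.      1.6579]
axis y [-0.0036 -0.0004 -1.    ] units [-0.0022  0.0721  0.0517]
```

View pics/w5.png

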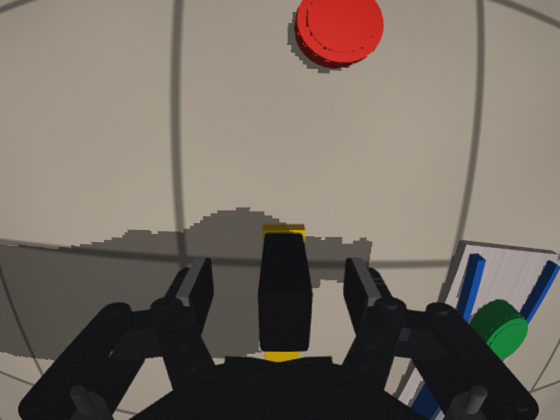

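Emit:
{"api": "carry_out", "payload": {"moves": [{"gripper":0.5,"offset":[0,0.04,0.05],"roll":0},{"gripper":0,"offset":[0,0,0],"roll":0},{"gripper":-0.5,"offset":[0,0,0],"roll":0},{"gripper":-0.9,"offset":[0,0,0],"roll":0},{"gripper":-0.9,"offset":[0,0,0],"roll":0},{"gripper":-0.9,"offset":[0,0,0],"roll":0},{"gripper":-0.9,"offset":[0,0,0],"roll":0}]}}

```text
t: 15.42
position: [0.4402, 0.0517, 0.021]
ee_rot: [[0.029, 0.001, 1.0], [-1.0, 0.0, 0.029], [-0.0, -1.0, 0.001]]
ft_force: [-1.5, 0.8, 5.7]
finger_gap: 0.0196
```

```bash
python3 go.py .4385 .0515 .018;python3 - <<'E'
from wv import *
save(p,'w6')
E
```

```text
t 15.425 pos [0.4402 0.0517 0.021 ] gap 0.019595052933005088 F [-1.5434  0.8428  5.7188] yawz 1.6855192813885953 joints [ 0.1168  0.3304 -0.6715  0.5681  0.      1.6582]
axis y [ 0.0008  0.0001 -1.    ] units [ 0.0026  0.0747 -0.0428]
```

View pics/w6.png

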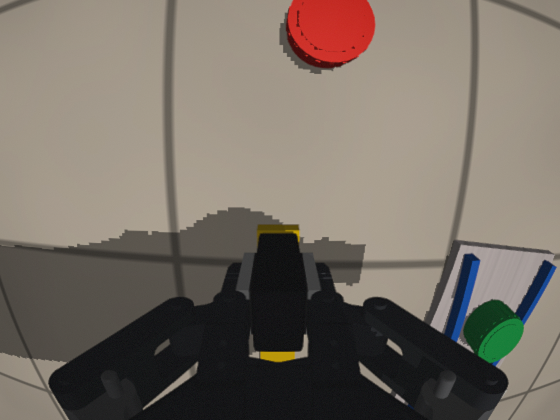

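Emit:
{"api": "carry_out", "payload": {"moves": [{"gripper":-0.9,"offset":[0,-0.4,0],"roll":0},{"gripper":-0.9,"offset":[0,-0.8,0],"roll":0},{"gripper":-0.9,"offset":[0,-0.8,0],"roll":0},{"gripper":-0.9,"offset":[0,-0.4,0],"roll":0.8},{"gripper":-0.9,"offset":[0,0,0],"roll":0.8},{"gripper":-0.9,"offset":[0,0,0],"roll":0}]}}

```text
t: 16.23
position: [0.4396, 0.0515, 0.1164]
ee_rot: [[-0.109, -0.0, 0.994], [-0.994, -0.0, -0.109], [0.0, -1.0, -0.0]]
ft_force: [-0.2, -0.4, -1.1]
finger_gap: 0.0194
```

```bash
python3 go.py .6112 .205 .1
```

```text
t 16.225 pos [0.4396 0.0515 0.1164] gap 0.01937706903424364 F [-0.202  -0.3652 -1.1286] yawz -6.273596998138626 joints [ 0.1167  0.2078 -0.5325  0.8308  0.      1.797 ]
axis y [-0.0003 -0.     -1.    ] units [-4.2823  0.4081  3.8457]
```

Emit:
{"api": "carry_out", "payload": {"moves": [{"gripper":-0.9,"offset":[-0.7,0,0.6],"roll":0},{"gripper":-0.9,"offset":[-0.7,0,0.6],"roll":0},{"gripper":-0.9,"offset":[-0.7,0,0.6],"roll":0},{"gripper":-0.9,"offset":[-0.7,0,0.6],"roll":0},{"gripper":-0.9,"offset":[-0.7,0,0.6],"roll":0},{"gripper":-0.9,"offset":[-0.7,0,0.6],"roll":0},{"gripper":-0.9,"offset":[-0.1,0,0.25],"roll":0},{"gripper":-0.9,"offset":[0,0.4,0],"roll":0},{"gripper":-0.9,"offset":[0,0,0],"roll":0}]}}

```text
t: 17.35
position: [0.6089, 0.2039, 0.0979]
ee_rot: [[-0.11, -0.006, 0.994], [-0.994, -0.002, -0.111], [0.003, -1.0, -0.006]]
ft_force: [-0.3, -0.5, -0.5]
finger_gap: 0.0197
```

```bash
python3 go.py .6112 .205 .04;python3 - <<'E'
from wv import *
save(p,'w7')
p=env.read_camera('side');save(p,'s7')
cv2.imwrite('pics/s7c.png',cv2.resize(p['color'][120:300,230:390,::-1],None,fx=3.3,fy=3.3,interpolation=cv2.INTER_CUBIC))
for n in ['stick','stick_tip','green_cap']:
    for d in env.place_of(p,n)[:2]: print(n,d['at'],d['score'])
p=env.read_camera('top');save(p,'t7')
cv2.imwrite('pics/t7c.png',cv2.resize(p['color'][120:260,100:360,::-1],None,fx=3,fy=3,interpolation=cv2.INTER_CUBIC))
for n in ['stick','stick_tip','green_cap']:
    for d in env.place_of(p,n)[:2]: print(n,d['at'],d['score'])
E
```

```text
t 17.35 pos [0.6089 0.2039 0.0979] gap 0.01967362059913732 F [-0.3187 -0.5287 -0.5234] yawz -6.3445062681902655 joints [ 0.3233  0.5393 -0.0548  0.9832 -0.0002  2.0048]
axis y [-0.006  -0.0022 -1.    ] units [-0.0376  1.4459  0.0635]
stick [0.6069, 0.2081, 0.077] 0.96
stick_tip [0.5936, 0.0336, 0.0824] 0.62
green_cap [0.3451, -0.2989, -0.0021] 0.93
green_cap [0.5898, 0.0041, 0.0144] 0.57
stick [0.6129, 0.2055, 0.0795] 0.84
green_cap [0.3398, -0.2962, -0.0] 0.73
green_cap [0.5906, -0.0012, 0.0089] 0.69
```

View pics/s7c.png

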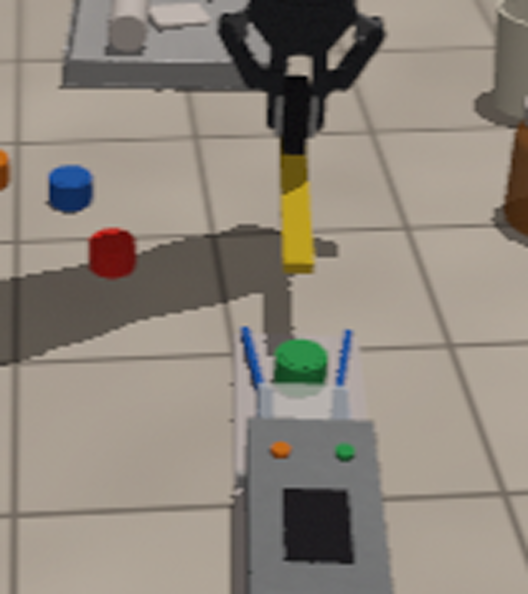

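View pics/t7c.png

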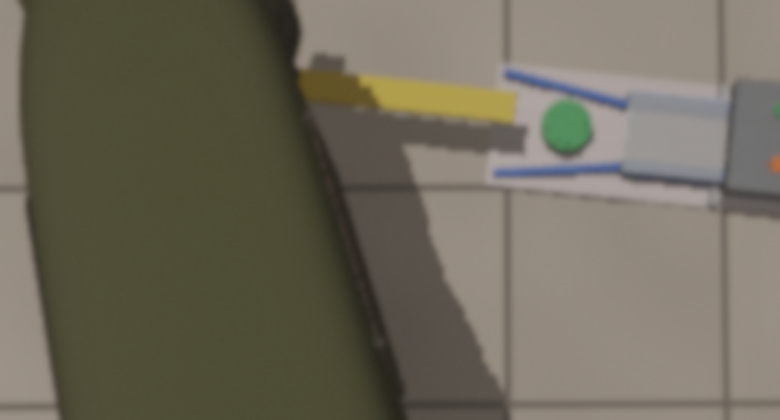

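```bash
python3 - <<'E'
from h import *
np.set_printoptions(precision=4,suppress=True)
pt=env.read_camera('top');ps=env.read_camera('side')
cv=lambda uv,o,s:(np.array(uv)+.5)/s-.5+np.array(o)
a=cv((517,93),(100,120),3);b=cv((514,122),(100,120),3)
c=cv((285,266),(230,120),3.3);d=cv((314,263),(230,120),3.3)
def tri(u,v):
    from scipy.optimize import least_squares
    return least_squares(lambda X:np.r_[proj(pt,X)[0]-u,proj(ps,X)[0]-v],[.59,.035,.08])
for u,v in ((a,d),(b,c)):
    r=tri(u,v);print(r.x,r.fun)
print('top at z.086',ray(pt,(a+b)/2,.086))
E
```

```text
[0.6008 0.033  0.0876] [-0.0002  0.0037  0.0041 -0.0007]
[0.5804 0.0353 0.0844] [-0.0024  0.0531  0.0585 -0.0089]
top at z.086 [0.5907 0.0341 0.086 ]
```

Emit:
{"api": "carry_out", "payload": {"moves": [{"gripper":-0.9,"offset":[0,0.6,0.05],"roll":0},{"gripper":-0.9,"offset":[0,0.5,0],"roll":0},{"gripper":-0.9,"offset":[0,0.35,0],"roll":0},{"gripper":-0.9,"offset":[0,0,0],"roll":0},{"gripper":-0.9,"offset":[0,0,0],"roll":0}]}}

```text
t: 18.52
position: [0.6144, 0.2056, 0.0432]
ee_rot: [[-0.11, 0.001, 0.994], [-0.994, 0.0, -0.11], [-0.0, -1.0, 0.001]]
ft_force: [0.1, -0.1, -1.0]
finger_gap: 0.0195
```

```bash
python3 go.py .6112 .205 .03
```

```text
t 18.525 pos [0.6144 0.2056 0.0432] gap 0.019475931764574853 F [ 0.1094 -0.1353 -1.0499] yawz -6.316270209912748 joints [ 0.3229  0.5892 -0.1201  0.8604 -0.      2.0039]
axis y [ 0.0011  0.0003 -1.    ] units [ 0.0233  0.3287 -0.0792]
```

Emit:
{"api": "carry_out", "payload": {"moves": [{"gripper":-0.9,"offset":[0,0.15,-0.07],"roll":0},{"gripper":-0.9,"offset":[0,0.1,0],"roll":0},{"gripper":-0.9,"offset":[0,0,0],"roll":0},{"gripper":-0.9,"offset":[0,0,0],"roll":0}]}}

```text
t: 19.02
position: [0.6111, 0.2057, 0.0326]
ee_rot: [[-0.11, 0.0, 0.994], [-0.994, 0.0, -0.11], [-0.0, -1.0, 0.0]]
ft_force: [0.5, -0.5, -0.9]
finger_gap: 0.0195
```

Emit:
{"api": "carry_out", "payload": {"moves": [{"gripper":-0.9,"offset":[0,0.05,0],"roll":0},{"gripper":-0.9,"offset":[0,0,0],"roll":0}]}}

```text
t: 19.27
position: [0.611, 0.2056, 0.0303]
ee_rot: [[-0.11, -0.0, 0.994], [-0.994, -0.0, -0.11], [0.0, -1.0, -0.0]]
ft_force: [-0.2, -0.2, -1.5]
finger_gap: 0.0194
```

```bash
python3 go.py .6112 .205 .03; python3 -c "
from h import *
p=env.read_camera('top');save(p,'t8')
cv2.imwrite('pics/t8c.png',cv2.resize(p['color'][120:260,100:360,::-1],None,fx=3,fy=3,interpolation=cv2.INTER_CUBIC))"
```

```text
t 19.275 pos [0.611  0.2056 0.0303] gap 0.019412079495321408 F [-0.1639 -0.1791 -1.542 ] yawz -6.318970611987681 joints [ 0.3246  0.5974 -0.1428  0.8309  0.      2.0057]
axis y [-0.0003 -0.0001 -1.    ] units [0.0147 0.0087 0.0071]
```

View pics/t8c.png

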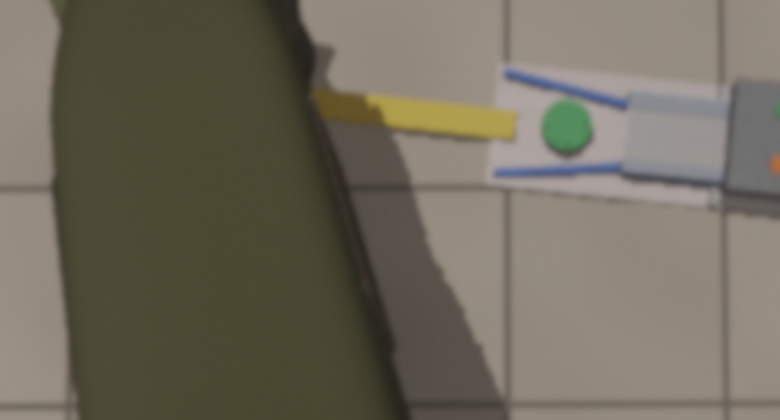

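Emit:
{"api": "carry_out", "payload": {"moves": [{"gripper":-0.9,"offset":[0,0.03,0],"roll":0},{"gripper":-0.9,"offset":[0,0,0],"roll":0}]}}

```text
t: 19.58
position: [0.611, 0.2056, 0.0292]
ee_rot: [[-0.11, -0.0, 0.994], [-0.994, -0.0, -0.11], [0.0, -1.0, -0.0]]
ft_force: [0.1, 0.6, -1.0]
finger_gap: 0.0194
```

Emit:
{"api": "carry_out", "payload": {"moves": [{"gripper":-0.9,"offset":[0,0.02,0],"roll":0},{"gripper":-0.9,"offset":[0,0,0],"roll":0}]}}

```text
t: 19.82
position: [0.6112, 0.2058, 0.0288]
ee_rot: [[-0.11, 0.0, 0.994], [-0.994, 0.0, -0.11], [-0.0, -1.0, 0.0]]
ft_force: [-0.5, 1.2, 1.0]
finger_gap: 0.0195
```

Emit:
{"api": "carry_out", "payload": {"moves": [{"gripper":-0.9,"offset":[0.1,-0.015,0],"roll":0},{"gripper":-0.9,"offset":[0.15,0,0],"roll":0},{"gripper":-0.9,"offset":[0.15,0,0],"roll":0},{"gripper":-0.9,"offset":[0.15,0,0],"roll":0},{"gripper":-0.9,"offset":[0.15,0,0],"roll":0},{"gripper":-0.9,"offset":[0.15,0,0],"roll":0},{"gripper":-0.9,"offset":[0.15,0,0],"roll":0},{"gripper":-0.9,"offset":[0.15,0,0],"roll":0}]}}

```text
t: 20.82
position: [0.606, 0.1595, 0.0291]
ee_rot: [[-0.11, -0.0, 0.994], [-0.994, 0.0, -0.11], [0.0, -1.0, -0.0]]
ft_force: [-0.4, 0.6, -0.3]
finger_gap: 0.0194
```

```bash
cat > tk.py <<'E'
from h import *
s=env.sense();P=np.array(s['position'])-[.5835,-.0455,0];th=np.radians(-96.3)
f=np.array([np.cos(th),np.sin(th),0]);l=np.array([-f[1],f[0],0]);F=np.array(s['ft_force'])
print('t %.2f tip_x %.4f lat %.4f z %.4f | Ffeed %.2f Flat %.2f Fz %.2f'%(s['t'],P@f+.17,P@l,P[2],F@f,F@l,F[2]))
E
python3 tk.py; python3 -c "
from h import *
p=env.read_camera('top')
cv2.imwrite('pics/t9c.png',cv2.resize(p['color'][120:260,100:360,::-1],None,fx=3,fy=3,interpolation=cv2.INTER_CUBIC))"
```

```text
t 20.82 tip_x -0.0363 lat -0.0002 z 0.0291 | Ffeed -0.57 Flat -0.44 Fz -0.30
```

View pics/t9c.png

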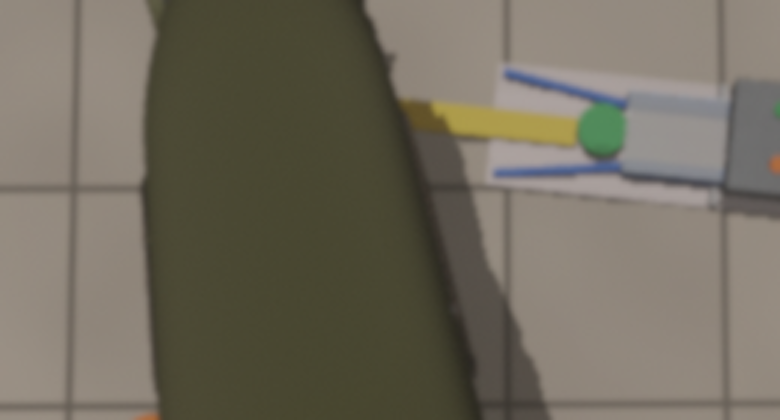

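The cap sits centred at the mouth, at (602,130) in the crop, pushed squarely by the bar. I'll keep going.

Emit:
{"api": "carry_out", "payload": {"moves": [{"gripper":-0.9,"offset":[0.1,0,0],"roll":0},{"gripper":-0.9,"offset":[0.1,0,0],"roll":0},{"gripper":-0.9,"offset":[0.1,0,0],"roll":0},{"gripper":-0.9,"offset":[0.1,0,0],"roll":0},{"gripper":-0.9,"offset":[0.15,0,0],"roll":0},{"gripper":-0.9,"offset":[0.15,0,0],"roll":0},{"gripper":-0.9,"offset":[0.15,0,0],"roll":0}]}}

```text
t: 21.75
position: [0.6022, 0.1257, 0.0291]
ee_rot: [[-0.11, -0.0, 0.994], [-0.994, -0.0, -0.11], [0.0, -1.0, -0.0]]
ft_force: [0.6, 0.8, -0.9]
finger_gap: 0.0192
```

```bash
python3 tk.py
```

```text
t 21.75 tip_x -0.0022 lat -0.0002 z 0.0291 | Ffeed -0.84 Flat 0.54 Fz -0.90
```

Emit:
{"api": "carry_out", "payload": {"moves": [{"gripper":-0.9,"offset":[0.15,0,0],"roll":0},{"gripper":-0.9,"offset":[0.15,0,0],"roll":0},{"gripper":-0.9,"offset":[0.15,0,0],"roll":0},{"gripper":-0.9,"offset":[0.15,0,0],"roll":0},{"gripper":-0.9,"offset":[0.15,0,0],"roll":0},{"gripper":-0.9,"offset":[0.15,0,0],"roll":0},{"gripper":-0.9,"offset":[0.15,0,0],"roll":0}]}}

```text
t: 22.62
position: [0.5976, 0.084, 0.0291]
ee_rot: [[-0.11, 0.0, 0.994], [-0.994, -0.0, -0.11], [0.0, -1.0, 0.0]]
ft_force: [-0.7, -0.4, -0.3]
finger_gap: 0.0196
```

```bash
python3 tk.py;  python3 -c "
from h import *
p=env.read_camera('side')
cv2.imwrite('pics/s10c.png',cv2.resize(p['color'][120:320,230:390,::-1],None,fx=3,fy=3,interpolation=cv2.INTER_CUBIC))"
```

```text
t 22.62 tip_x 0.0397 lat -0.0002 z 0.0291 | Ffeed 0.46 Flat -0.61 Fz -0.32
```

View pics/s10c.png

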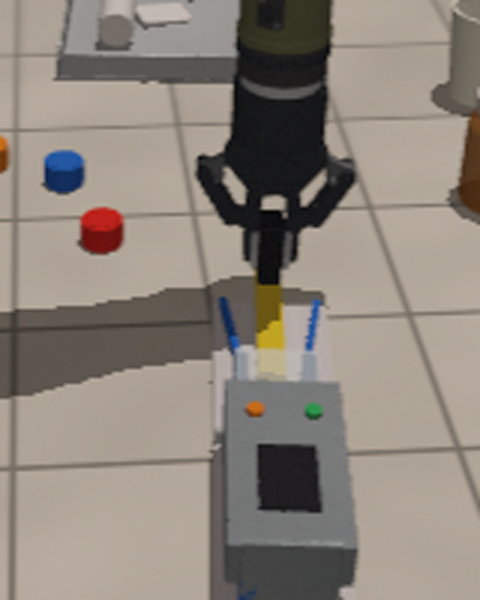

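Emit:
{"api": "carry_out", "payload": {"moves": [{"gripper":-0.9,"offset":[0.12,0,0],"roll":0},{"gripper":-0.9,"offset":[0.12,0,0],"roll":0},{"gripper":-0.9,"offset":[0.12,0,0],"roll":0},{"gripper":-0.9,"offset":[0.12,0,0],"roll":0},{"gripper":-0.9,"offset":[0.12,0,0],"roll":0},{"gripper":-0.9,"offset":[0.12,0,0],"roll":0},{"gripper":-0.9,"offset":[0.12,0,0],"roll":0},{"gripper":-0.9,"offset":[0.1,0,0],"roll":0}]}}

```text
t: 23.68
position: [0.5936, 0.047, 0.0292]
ee_rot: [[-0.11, 0.0, 0.994], [-0.994, 0.0, -0.11], [-0.001, -1.0, 0.0]]
ft_force: [-0.3, 1.1, 0.4]
finger_gap: 0.0195
```

```bash
python3 tk.py
```

```text
t 23.68 tip_x 0.0770 lat -0.0001 z 0.0292 | Ffeed -1.10 Flat -0.38 Fz 0.38
```

Next come smaller steps, checking the force after each.

Emit:
{"api": "carry_out", "payload": {"moves": [{"gripper":-0.9,"offset":[0.06,0,0],"roll":0},{"gripper":-0.9,"offset":[0.06,0,0],"roll":0},{"gripper":-0.9,"offset":[0.06,0,0],"roll":0},{"gripper":-0.9,"offset":[0.06,0,0],"roll":0},{"gripper":-0.9,"offset":[0,0,0],"roll":0}]}}

```text
t: 24.3
position: [0.5924, 0.0371, 0.0291]
ee_rot: [[-0.11, -0.0, 0.994], [-0.994, -0.001, -0.11], [0.001, -1.0, 0.0]]
ft_force: [0.6, 0.8, -0.8]
finger_gap: 0.0194
```

```bash
python3 tk.py
```

```text
t 24.30 tip_x 0.0869 lat -0.0002 z 0.0291 | Ffeed -0.85 Flat 0.55 Fz -0.83
```

Emit:
{"api": "carry_out", "payload": {"moves": [{"gripper":-0.9,"offset":[0.05,0,0],"roll":0},{"gripper":-0.9,"offset":[0.05,0,0],"roll":0},{"gripper":-0.9,"offset":[0,0,0],"roll":0}]}}

```text
t: 24.68
position: [0.592, 0.0332, 0.0291]
ee_rot: [[-0.11, 0.0, 0.994], [-0.994, -0.0, -0.11], [0.0, -1.0, 0.0]]
ft_force: [-0.6, 1.3, -1.3]
finger_gap: 0.0194
```

```bash
python3 tk.py
```

```text
t 24.68 tip_x 0.0908 lat -0.0002 z 0.0291 | Ffeed -1.20 Flat -0.77 Fz -1.29
```

Emit:
{"api": "carry_out", "payload": {"moves": [{"gripper":-0.9,"offset":[0.05,0,0],"roll":0},{"gripper":-0.9,"offset":[0.05,0,0],"roll":0},{"gripper":-0.9,"offset":[0,0,0],"roll":0}]}}

```text
t: 25.05
position: [0.5915, 0.0291, 0.0291]
ee_rot: [[-0.11, -0.0, 0.994], [-0.994, -0.001, -0.11], [0.001, -1.0, -0.0]]
ft_force: [0.3, 0.3, 0.3]
finger_gap: 0.0192
```

Emit:
{"api": "carry_out", "payload": {"moves": [{"gripper":-0.9,"offset":[0.05,0,0],"roll":0},{"gripper":-0.9,"offset":[0.05,0,0],"roll":0},{"gripper":-0.9,"offset":[0,0,0],"roll":0}]}}

```text
t: 25.42
position: [0.5911, 0.0252, 0.0291]
ee_rot: [[-0.11, -0.0, 0.994], [-0.994, -0.0, -0.11], [0.0, -1.0, -0.0]]
ft_force: [-0.2, 0.4, -0.4]
finger_gap: 0.0192
```

```bash
python3 tk.py
```

```text
t 25.43 tip_x 0.0988 lat -0.0002 z 0.0291 | Ffeed -0.40 Flat -0.28 Fz -0.36
```

Emit:
{"api": "carry_out", "payload": {"moves": [{"gripper":-0.9,"offset":[0.05,0,0],"roll":0},{"gripper":-0.9,"offset":[0.05,0,0],"roll":0},{"gripper":-0.9,"offset":[0,0,0],"roll":0}]}}

```text
t: 25.8
position: [0.5907, 0.0213, 0.0291]
ee_rot: [[-0.11, -0.0, 0.994], [-0.994, -0.0, -0.11], [0.0, -1.0, 0.0]]
ft_force: [-0.6, 0.3, 0.3]
finger_gap: 0.0194
```

Emit:
{"api": "carry_out", "payload": {"moves": [{"gripper":-0.9,"offset":[0.05,0,0],"roll":0},{"gripper":-0.9,"offset":[0.05,0,0],"roll":0},{"gripper":-0.9,"offset":[0,0,0],"roll":0}]}}

```text
t: 26.18
position: [0.5902, 0.0173, 0.0291]
ee_rot: [[-0.11, -0.0, 0.994], [-0.994, -0.0, -0.11], [0.0, -1.0, -0.0]]
ft_force: [0.3, 1.0, -0.1]
finger_gap: 0.0195
```

```bash
python3 tk.py
```

```text
t 26.18 tip_x 0.1068 lat -0.0002 z 0.0291 | Ffeed -0.97 Flat 0.15 Fz -0.12
```

Emit:
{"api": "carry_out", "payload": {"moves": [{"gripper":-0.9,"offset":[0.05,0,0],"roll":0},{"gripper":-0.9,"offset":[0.05,0,0],"roll":0},{"gripper":-0.9,"offset":[0,0,0],"roll":0}]}}

```text
t: 26.55
position: [0.5898, 0.0133, 0.0291]
ee_rot: [[-0.11, -0.0, 0.994], [-0.994, -0.0, -0.11], [0.0, -1.0, -0.0]]
ft_force: [1.4, 1.0, -0.6]
finger_gap: 0.0192
```

Emit:
{"api": "carry_out", "payload": {"moves": [{"gripper":-0.9,"offset":[0.04,0,0],"roll":0},{"gripper":-0.9,"offset":[0.04,0,0],"roll":0},{"gripper":-0.9,"offset":[0,0,0],"roll":0}]}}

```text
t: 26.92
position: [0.5894, 0.0102, 0.0291]
ee_rot: [[-0.11, -0.0, 0.994], [-0.994, -0.0, -0.11], [0.0, -1.0, 0.0]]
ft_force: [-0.4, 0.1, -0.9]
finger_gap: 0.0192
```

```bash
python3 tk.py
```

```text
t 26.93 tip_x 0.1140 lat -0.0002 z 0.0291 | Ffeed -0.10 Flat -0.44 Fz -0.87
```

Emit:
{"api": "carry_out", "payload": {"moves": [{"gripper":-0.9,"offset":[0.04,0,0],"roll":0},{"gripper":-0.9,"offset":[0.04,0,0],"roll":0},{"gripper":-0.9,"offset":[0,0,0],"roll":0}]}}

```text
t: 27.3
position: [0.5891, 0.007, 0.0291]
ee_rot: [[-0.11, -0.0, 0.994], [-0.994, -0.0, -0.11], [0.0, -1.0, 0.0]]
ft_force: [0.2, 1.6, -0.6]
finger_gap: 0.0193
```

Emit:
{"api": "carry_out", "payload": {"moves": [{"gripper":-0.9,"offset":[0.04,0,0],"roll":0},{"gripper":-0.9,"offset":[0.04,0,0],"roll":0},{"gripper":-0.9,"offset":[0,0,0],"roll":0}]}}

```text
t: 27.68
position: [0.5887, 0.0038, 0.0291]
ee_rot: [[-0.11, -0.0, 0.994], [-0.994, -0.0, -0.11], [0.0, -1.0, -0.0]]
ft_force: [-0.0, 1.0, -0.4]
finger_gap: 0.0196
```

```bash
python3 tk.py
```

```text
t 27.68 tip_x 0.1204 lat -0.0002 z 0.0291 | Ffeed -0.97 Flat -0.12 Fz -0.38
```

Emit:
{"api": "carry_out", "payload": {"moves": [{"gripper":-0.9,"offset":[0.04,0,0],"roll":0},{"gripper":-0.9,"offset":[0.04,0,0],"roll":0},{"gripper":-0.9,"offset":[0,0,0],"roll":0}]}}

```text
t: 28.05
position: [0.5884, 0.0007, 0.0291]
ee_rot: [[-0.11, 0.0, 0.994], [-0.994, -0.0, -0.11], [0.0, -1.0, 0.0]]
ft_force: [0.6, 0.5, -1.2]
finger_gap: 0.0193
```

Emit:
{"api": "carry_out", "payload": {"moves": [{"gripper":-0.9,"offset":[0.04,0,0],"roll":0},{"gripper":-0.9,"offset":[0.03,0,0],"roll":0},{"gripper":-0.9,"offset":[0,0,0],"roll":0}]}}

```text
t: 28.42
position: [0.5881, -0.002, 0.0291]
ee_rot: [[-0.11, 0.0, 0.994], [-0.994, -0.0, -0.11], [0.0, -1.0, 0.0]]
ft_force: [0.5, 0.9, -1.3]
finger_gap: 0.0194
```

```bash
python3 tk.py
```

```text
t 28.43 tip_x 0.1263 lat -0.0002 z 0.0291 | Ffeed -0.99 Flat 0.41 Fz -1.30
```

Emit:
{"api": "carry_out", "payload": {"moves": [{"gripper":-0.9,"offset":[0.03,0,0],"roll":0},{"gripper":-0.9,"offset":[0.03,0,0],"roll":0},{"gripper":-0.9,"offset":[0,0,0],"roll":0}]}}

```text
t: 28.8
position: [0.588, -0.0036, 0.0293]
ee_rot: [[-0.11, 0.0, 0.994], [-0.994, 0.001, -0.11], [-0.002, -1.0, 0.0]]
ft_force: [0.3, 4.3, 0.6]
finger_gap: 0.0195
```

Emit:
{"api": "carry_out", "payload": {"moves": [{"gripper":-0.9,"offset":[0.03,0,0],"roll":0},{"gripper":-0.9,"offset":[0.03,0,0],"roll":0},{"gripper":-0.9,"offset":[0,0,0],"roll":0}]}}

```text
t: 29.18
position: [0.5881, -0.0051, 0.0295]
ee_rot: [[-0.109, 0.001, 0.994], [-0.994, 0.003, -0.109], [-0.003, -1.0, 0.001]]
ft_force: [0.3, 7.7, 1.9]
finger_gap: 0.0194
```

```bash
python3 tk.py
```

```text
t 29.18 tip_x 0.1294 lat 0.0001 z 0.0295 | Ffeed -7.67 Flat -0.50 Fz 1.89
```

The plunger is engaged, with the force at 7.7 N and rising. From here I'll go in fine steps.

Emit:
{"api": "carry_out", "payload": {"moves": [{"gripper":-0.9,"offset":[0.02,0,0],"roll":0},{"gripper":-0.9,"offset":[0,0,0],"roll":0}]}}

```text
t: 29.42
position: [0.588, -0.0054, 0.0296]
ee_rot: [[-0.109, 0.001, 0.994], [-0.994, 0.004, -0.109], [-0.004, -1.0, 0.001]]
ft_force: [0.7, 9.3, 2.6]
finger_gap: 0.0194
```

Emit:
{"api": "carry_out", "payload": {"moves": [{"gripper":-0.9,"offset":[0.02,0,0],"roll":0},{"gripper":-0.9,"offset":[0,0,0],"roll":0}]}}

```text
t: 29.68
position: [0.588, -0.0059, 0.0296]
ee_rot: [[-0.109, 0.001, 0.994], [-0.994, 0.004, -0.109], [-0.005, -1.0, 0.001]]
ft_force: [0.5, 9.4, 3.1]
finger_gap: 0.0189
```

Emit:
{"api": "carry_out", "payload": {"moves": [{"gripper":-0.9,"offset":[0.02,0,0],"roll":0},{"gripper":-0.9,"offset":[0,0,0],"roll":0}]}}

```text
t: 29.92
position: [0.588, -0.0064, 0.0297]
ee_rot: [[-0.109, 0.001, 0.994], [-0.994, 0.005, -0.109], [-0.005, -1.0, 0.001]]
ft_force: [0.8, 10.6, 3.0]
finger_gap: 0.0194
```

```bash
python3 tk.py
```

```text
t 29.93 tip_x 0.1306 lat 0.0002 z 0.0297 | Ffeed -10.58 Flat -0.39 Fz 3.01
```

Emit:
{"api": "carry_out", "payload": {"moves": [{"gripper":-0.9,"offset":[0.02,0,0],"roll":0},{"gripper":-0.9,"offset":[0,0,0],"roll":0}]}}

```text
t: 30.18
position: [0.5881, -0.0072, 0.0297]
ee_rot: [[-0.108, 0.002, 0.994], [-0.994, 0.005, -0.108], [-0.005, -1.0, 0.001]]
ft_force: [-0.6, 10.0, 2.8]
finger_gap: 0.0194
```

Emit:
{"api": "carry_out", "payload": {"moves": [{"gripper":-0.9,"offset":[0.02,0,0],"roll":0},{"gripper":-0.9,"offset":[0,0,0],"roll":0}]}}

```text
t: 30.42
position: [0.5881, -0.0075, 0.0298]
ee_rot: [[-0.108, 0.002, 0.994], [-0.994, 0.006, -0.108], [-0.006, -1.0, 0.001]]
ft_force: [1.1, 11.7, 2.9]
finger_gap: 0.0195
```

```bash
python3 tk.py
```

```text
t 30.43 tip_x 0.1317 lat 0.0004 z 0.0298 | Ffeed -11.78 Flat -0.20 Fz 2.91
```

Emit:
{"api": "carry_out", "payload": {"moves": [{"gripper":-0.9,"offset":[0.02,0,0],"roll":0},{"gripper":-0.9,"offset":[0,0,0],"roll":0}]}}

```text
t: 30.68
position: [0.5881, -0.0081, 0.0299]
ee_rot: [[-0.108, 0.002, 0.994], [-0.994, 0.007, -0.108], [-0.007, -1.0, 0.001]]
ft_force: [0.7, 12.7, 3.1]
finger_gap: 0.0193
```

Emit:
{"api": "carry_out", "payload": {"moves": [{"gripper":-0.9,"offset":[0.02,0,0],"roll":0},{"gripper":-0.9,"offset":[0,0,0],"roll":0}]}}

```text
t: 30.92
position: [0.5881, -0.0085, 0.03]
ee_rot: [[-0.108, 0.002, 0.994], [-0.994, 0.007, -0.108], [-0.007, -1.0, 0.002]]
ft_force: [0.7, 14.0, 4.0]
finger_gap: 0.0195
```

```bash
python3 tk.py
```

```text
t 30.93 tip_x 0.1327 lat 0.0005 z 0.0300 | Ffeed -13.96 Flat -0.86 Fz 3.97
```

Force is 14 N. I'll back off in steps to see whether the force vanishes early, which would mean the cap rests on the catch.

Emit:
{"api": "carry_out", "payload": {"moves": [{"gripper":-0.9,"offset":[-0.04,0,0],"roll":0},{"gripper":-0.9,"offset":[0,0,0],"roll":0}]}}

```text
t: 31.18
position: [0.588, -0.0084, 0.0296]
ee_rot: [[-0.108, 0.002, 0.994], [-0.994, 0.004, -0.108], [-0.004, -1.0, 0.001]]
ft_force: [0.7, 9.2, 2.1]
finger_gap: 0.0195
```

Emit:
{"api": "carry_out", "payload": {"moves": [{"gripper":-0.9,"offset":[-0.03,0,0],"roll":0},{"gripper":-0.9,"offset":[0,0,0],"roll":0}]}}

```text
t: 31.42
position: [0.5881, -0.0078, 0.0295]
ee_rot: [[-0.109, 0.002, 0.994], [-0.994, 0.003, -0.109], [-0.003, -1.0, 0.001]]
ft_force: [1.1, 7.1, 1.7]
finger_gap: 0.0197
```

Emit:
{"api": "carry_out", "payload": {"moves": [{"gripper":-0.9,"offset":[-0.03,0,0],"roll":0},{"gripper":-0.9,"offset":[0,0,0],"roll":0}]}}

```text
t: 31.68
position: [0.588, -0.0075, 0.0293]
ee_rot: [[-0.109, 0.001, 0.994], [-0.994, 0.001, -0.109], [-0.001, -1.0, 0.001]]
ft_force: [1.6, 5.6, -0.3]
finger_gap: 0.0192
```

Emit:
{"api": "carry_out", "payload": {"moves": [{"gripper":-0.9,"offset":[-0.03,0,0],"roll":0},{"gripper":-0.9,"offset":[0,0,0],"roll":0}]}}

```text
t: 31.92
position: [0.5879, -0.0073, 0.0291]
ee_rot: [[-0.11, 0.001, 0.994], [-0.994, -0.001, -0.11], [0.001, -1.0, 0.001]]
ft_force: [2.5, 2.5, 0.2]
finger_gap: 0.0196
```

Emit:
{"api": "carry_out", "payload": {"moves": [{"gripper":-0.9,"offset":[-0.03,0,0],"roll":0},{"gripper":-0.9,"offset":[0,0,0],"roll":0}]}}

```text
t: 32.17
position: [0.5874, -0.0067, 0.0291]
ee_rot: [[-0.111, -0.001, 0.994], [-0.994, -0.002, -0.111], [0.002, -1.0, -0.0]]
ft_force: [0.3, -1.5, 0.8]
finger_gap: 0.0196
```

```bash
python3 tk.py
```

```text
t 32.17 tip_x 0.1310 lat -0.0004 z 0.0291 | Ffeed 1.48 Flat 0.50 Fz 0.80
```

The force vanished at tip position 131 mm, whereas the plunger first touched at about 127 mm, so the cap appears to be caught. To confirm, I'll retreat further and probe gently for where the cap rests.

Emit:
{"api": "carry_out", "payload": {"moves": [{"gripper":-0.9,"offset":[-0.1,0,0],"roll":0},{"gripper":-0.9,"offset":[-0.1,0,0],"roll":0},{"gripper":-0.9,"offset":[0,0,0],"roll":0},{"gripper":-0.9,"offset":[0,0,0],"roll":0}]}}

```text
t: 32.67
position: [0.5883, 0.0026, 0.029]
ee_rot: [[-0.11, -0.0, 0.994], [-0.994, 0.001, -0.11], [-0.001, -1.0, -0.001]]
ft_force: [-0.3, 1.5, 2.1]
finger_gap: 0.0193
```

```bash
python3 tk.py
```

```text
t 32.67 tip_x 0.1216 lat -0.0005 z 0.0290 | Ffeed -1.42 Flat -0.43 Fz 2.09
```

Emit:
{"api": "carry_out", "payload": {"moves": [{"gripper":-0.9,"offset":[0.05,0,0],"roll":0},{"gripper":-0.9,"offset":[0.03,0,0],"roll":0},{"gripper":-0.9,"offset":[0,0,0],"roll":0}]}}

```text
t: 33.05
position: [0.5882, -0.0013, 0.0291]
ee_rot: [[-0.11, 0.0, 0.994], [-0.994, -0.0, -0.11], [0.0, -1.0, 0.0]]
ft_force: [0.8, 0.5, 0.4]
finger_gap: 0.019
```

```bash
python3 tk.py
```

```text
t 33.05 tip_x 0.1255 lat -0.0002 z 0.0291 | Ffeed -0.61 Flat 0.70 Fz 0.38
```

Emit:
{"api": "carry_out", "payload": {"moves": [{"gripper":-0.9,"offset":[0.04,0,0],"roll":0},{"gripper":-0.9,"offset":[0,0,0],"roll":0}]}}

```text
t: 33.3
position: [0.588, -0.0029, 0.0291]
ee_rot: [[-0.11, -0.0, 0.994], [-0.994, -0.0, -0.11], [0.0, -1.0, -0.0]]
ft_force: [1.1, -0.7, -0.1]
finger_gap: 0.0195
```

```bash
python3 tk.py
```

```text
t 33.30 tip_x 0.1272 lat -0.0002 z 0.0291 | Ffeed 0.58 Flat 1.15 Fz -0.08
```

Emit:
{"api": "carry_out", "payload": {"moves": [{"gripper":-0.9,"offset":[0.03,0,0],"roll":0},{"gripper":-0.9,"offset":[0,0,0],"roll":0}]}}

```text
t: 33.55
position: [0.5878, -0.004, 0.029]
ee_rot: [[-0.11, -0.0, 0.994], [-0.994, -0.0, -0.11], [0.0, -1.0, -0.0]]
ft_force: [0.4, -0.1, 0.1]
finger_gap: 0.0192
```

```bash
python3 tk.py
```

```text
t 33.55 tip_x 0.1283 lat -0.0003 z 0.0290 | Ffeed 0.09 Flat 0.37 Fz 0.10
```

Emit:
{"api": "carry_out", "payload": {"moves": [{"gripper":-0.9,"offset":[0.03,0,0],"roll":0},{"gripper":-0.9,"offset":[0,0,0],"roll":0}]}}

```text
t: 33.8
position: [0.5877, -0.0052, 0.0291]
ee_rot: [[-0.11, -0.0, 0.994], [-0.994, -0.0, -0.11], [0.0, -1.0, -0.0]]
ft_force: [-0.4, 0.5, -0.5]
finger_gap: 0.0196
```

```bash
python3 tk.py
```

```text
t 33.80 tip_x 0.1295 lat -0.0002 z 0.0291 | Ffeed -0.41 Flat -0.48 Fz -0.47
```

Emit:
{"api": "carry_out", "payload": {"moves": [{"gripper":-0.9,"offset":[0.03,0,0],"roll":0},{"gripper":-0.9,"offset":[0,0,0],"roll":0}]}}

```text
t: 34.05
position: [0.5876, -0.0064, 0.0291]
ee_rot: [[-0.11, 0.0, 0.994], [-0.994, -0.0, -0.11], [0.0, -1.0, 0.0]]
ft_force: [0.1, 0.3, 0.0]
finger_gap: 0.0193
```

```bash
python3 tk.py
```

```text
t 34.05 tip_x 0.1307 lat -0.0002 z 0.0291 | Ffeed -0.31 Flat 0.10 Fz 0.04
```

Emit:
{"api": "carry_out", "payload": {"moves": [{"gripper":-0.9,"offset":[0.03,0,0],"roll":0},{"gripper":-0.9,"offset":[0,0,0],"roll":0}]}}

```text
t: 34.3
position: [0.5875, -0.0071, 0.0292]
ee_rot: [[-0.11, 0.0, 0.994], [-0.994, 0.001, -0.11], [-0.001, -1.0, 0.0]]
ft_force: [0.5, 2.7, -0.9]
finger_gap: 0.0193
```

```bash
python3 tk.py
```

```text
t 34.30 tip_x 0.1314 lat -0.0002 z 0.0292 | Ffeed -2.73 Flat 0.24 Fz -0.90
```

The cap held its place: the probe met it again at 131 mm, with no force at 127 to 130 mm, where the plunger pushed back before. I'll withdraw straight back.

Emit:
{"api": "carry_out", "payload": {"moves": [{"gripper":-0.9,"offset":[-0.2,0,0],"roll":0},{"gripper":-0.9,"offset":[-0.4,0,0],"roll":0},{"gripper":-0.9,"offset":[-0.4,0,0],"roll":0},{"gripper":-0.9,"offset":[-0.5,0,0],"roll":0},{"gripper":-0.9,"offset":[-0.5,0,0],"roll":0},{"gripper":-0.9,"offset":[-0.5,0,0],"roll":0},{"gripper":-0.9,"offset":[-0.5,0,0],"roll":0},{"gripper":-0.9,"offset":[-0.5,0,0],"roll":0},{"gripper":-0.9,"offset":[-0.5,0,0],"roll":0},{"gripper":-0.9,"offset":[-0.2,0,0],"roll":0}]}}

```text
t: 35.55
position: [0.6063, 0.1611, 0.0291]
ee_rot: [[-0.109, 0.0, 0.994], [-0.994, 0.0, -0.109], [-0.0, -1.0, 0.0]]
ft_force: [-0.0, -0.4, -1.2]
finger_gap: 0.0193
```

```bash
python3 tk.py
```

```text
t 35.55 tip_x -0.0378 lat -0.0000 z 0.0291 | Ffeed 0.41 Flat 0.04 Fz -1.17
```

Emit:
{"api": "carry_out", "payload": {"moves": [{"gripper":-0.9,"offset":[-0.2,-0.3,0],"roll":0},{"gripper":-0.9,"offset":[0,-0.6,0],"roll":0},{"gripper":-0.9,"offset":[0,-0.8,0],"roll":0},{"gripper":-0.9,"offset":[0,-0.3,-0.5],"roll":0},{"gripper":-0.9,"offset":[0.3,0,-0.8],"roll":0},{"gripper":-0.9,"offset":[0.5,0,-0.8],"roll":0},{"gripper":-0.9,"offset":[0.5,0,-0.8],"roll":0},{"gripper":-0.9,"offset":[0.4,0,-0.8],"roll":-0.8},{"gripper":-0.9,"offset":[0.4,0,-0.2],"roll":-0.8},{"gripper":-0.9,"offset":[0,0,0],"roll":0}]}}

```text
t: 36.8
position: [0.443, 0.0998, 0.1099]
ee_rot: [[0.027, 0.001, 1.0], [-1.0, 0.0, 0.027], [-0.0, -1.0, 0.001]]
ft_force: [-0.5, -0.3, -1.1]
finger_gap: 0.0194
```

```bash
python3 go.py .4385 .0515 .03; python3 -c "
from h import *
p=env.read_camera('side');save(p,'s12')
cv2.imwrite('pics/s12c.png',cv2.resize(p['color'][120:320,200:390,::-1],None,fx=3,fy=3,interpolation=cv2.INTER_CUBIC))"
```

```text
t 36.8 pos [0.443  0.0998 0.1099] gap 0.01936424679499706 F [-0.4626 -0.2856 -1.0713] yawz 1.5265015522717913 joints [ 0.2216  0.2321 -0.5187  0.8194  0.0001  1.7657]
axis y [ 0.0005  0.0002 -1.    ] units [ 1.2054  1.9984 -0.1468]
```

View pics/s12c.png

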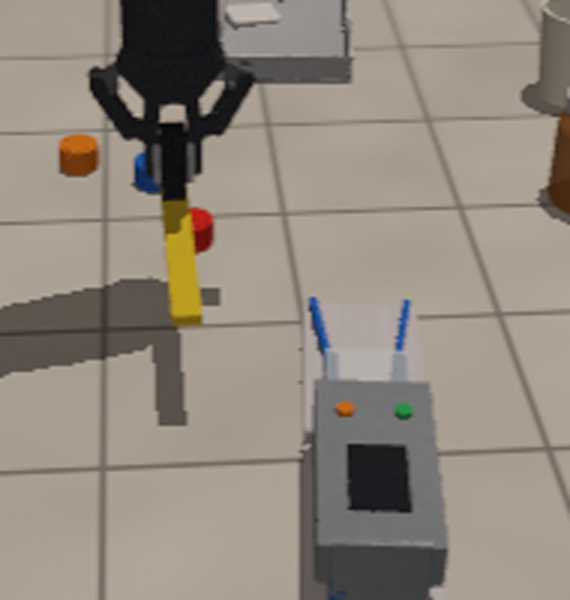

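The tunnel and lead-in are empty, so the cap stayed in the reader, and the other caps haven't moved. I'll lay the stick down.

Emit:
{"api": "carry_out", "payload": {"moves": [{"gripper":-0.9,"offset":[0.6,0,-0.06],"roll":0},{"gripper":-0.9,"offset":[0.6,0.2,-0.06],"roll":0},{"gripper":-0.9,"offset":[0,0.7,0],"roll":0},{"gripper":-0.9,"offset":[0,0.7,0],"roll":0},{"gripper":-0.9,"offset":[0,0.4,0],"roll":0},{"gripper":-0.9,"offset":[0,0,0],"roll":0},{"gripper":-0.9,"offset":[0,0,0],"roll":0}]}}

```text
t: 37.72
position: [0.4416, 0.0528, 0.0298]
ee_rot: [[0.029, 0.002, 1.0], [-1.0, 0.0, 0.029], [-0.0, -1.0, 0.002]]
ft_force: [0.2, 1.3, -1.3]
finger_gap: 0.0198
```

```bash
python3 go.py .4385 .0515 .0215
```

```text
t 37.725 pos [0.4416 0.0528 0.0298] gap 0.019807070202044374 F [ 0.2446  1.2882 -1.3358] yawz 1.6686724779854432 joints [ 0.1189  0.3189 -0.6575  0.5928  0.0001  1.6606]
axis y [ 0.0015  0.0003 -1.    ] units [ 0.0305  0.2062 -0.0792]
```

Emit:
{"api": "carry_out", "payload": {"moves": [{"gripper":-0.9,"offset":[0,0.12,0],"roll":0},{"gripper":-0.9,"offset":[0,0.05,0],"roll":0},{"gripper":-0.9,"offset":[0,0,0],"roll":0}]}}

```text
t: 38.1
position: [0.4402, 0.0524, 0.0224]
ee_rot: [[0.029, 0.0, 1.0], [-1.0, 0.0, 0.029], [-0.0, -1.0, 0.0]]
ft_force: [0.0, 0.6, 0.6]
finger_gap: 0.0192
```

Emit:
{"api": "carry_out", "payload": {"moves": [{"gripper":-0.9,"offset":[0,0.035,0],"roll":0},{"gripper":-0.9,"offset":[0,0,0],"roll":0}]}}

```text
t: 38.35
position: [0.4404, 0.0524, 0.021]
ee_rot: [[0.029, 0.0, 1.0], [-1.0, -0.0, 0.029], [0.0, -1.0, 0.0]]
ft_force: [0.7, 1.1, 0.3]
finger_gap: 0.0192
```

Emit:
{"api": "carry_out", "payload": {"moves": [{"gripper":-0.9,"offset":[0,0.02,0],"roll":0},{"gripper":-0.9,"offset":[0,0,0],"roll":0}]}}

```text
t: 38.6
position: [0.4404, 0.0525, 0.021]
ee_rot: [[0.029, 0.001, 1.0], [-1.0, 0.0, 0.029], [-0.0, -1.0, 0.001]]
ft_force: [-1.9, 0.1, 10.0]
finger_gap: 0.0195
```

Contact with the bench. I'll release and rise.

Emit:
{"api": "carry_out", "payload": {"moves": [{"gripper":-0.4,"offset":[0,-0.02,0],"roll":0},{"gripper":0,"offset":[0,0,0],"roll":0},{"gripper":0.5,"offset":[0,0,0],"roll":0},{"gripper":0.5,"offset":[0,0,0],"roll":0},{"gripper":0.5,"offset":[0,-0.4,0],"roll":0},{"gripper":0.5,"offset":[0,-0.8,0],"roll":0},{"gripper":0.5,"offset":[0,-0.8,0],"roll":0},{"gripper":0.5,"offset":[0,-0.8,0],"roll":0},{"gripper":0.5,"offset":[0,-0.8,0],"roll":0},{"gripper":0.5,"offset":[0,0,0],"roll":0}]}}

```text
t: 39.85
position: [0.4423, 0.0527, 0.1671]
ee_rot: [[0.029, 0.005, 1.0], [-1.0, 0.001, 0.029], [-0.0, -1.0, 0.005]]
ft_force: [0.0, 0.2, -1.2]
finger_gap: 0.0644
```

```bash
python3 go.py .4385 .0515 .1; python3 -c "
from h import *
p=env.read_camera('side');save(p,'s13')
for n in ['stick','stick_tip','green_cap','red_cap','blue_cap','orange_cap']:
    for d in env.place_of(p,n)[:2]: print(n,d['at'],d['score'])
p=env.read_camera('wrist');save(p,'w13')"
```

```text
t 39.85 pos [0.4423 0.0527 0.1671] gap 0.06436778755328777 F [ 0.0102  0.1547 -1.1526] yawz 1.6830878145373942 joints [ 0.1185  0.1615 -0.4434  0.9605  0.      1.6599]
axis y [ 0.0053  0.0006 -1.    ] units [ 0.0272  1.6771 -0.1045]
stick [0.4397, 0.0534, -0.0025] 0.96
stick_tip [0.4441, -0.1178, 0.0068] 0.59
green_cap [0.3462, -0.3011, -0.0017] 0.67
red_cap [0.4628, 0.1675, 0.0015] 0.47
blue_cap [0.4278, 0.2722, 0.0024] 0.63
orange_cap [0.3556, 0.3092, 0.0] 0.66
```

View pics/s13.png

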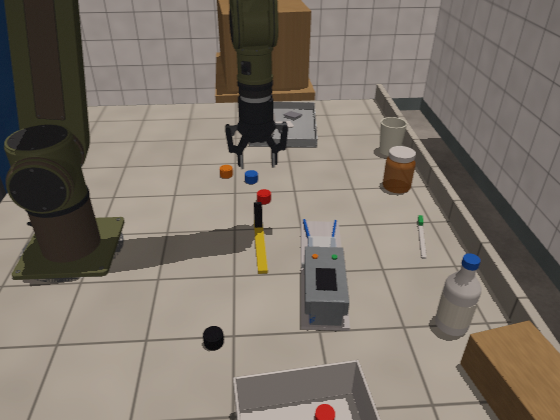

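View pics/w13.png

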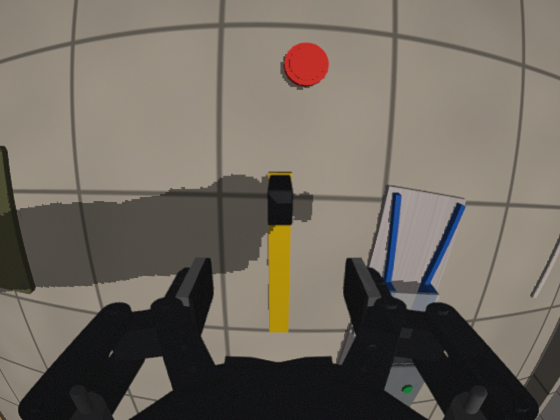

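The stick lies flat at (280,250) in the wrist view, clear of the track. The red, blue and orange caps are in their original places, and the lead-in and tunnel are empty.

```bash
python3 -c "
from plant import env
print(env.sign_off())"
```

```text
the job is handed in; nothing more can be done
None
```

The green cap is in the reader and appears to be held by the catch. The stick lies flat back at its original spot on the bench, clear of the track. I handed the job in at about 40 s of the 72 s allowed.

**What I did:** I set the cap upright in the middle of the lead-in and let go. I then slid it through the tunnel with the stick kept flat and low, pushing in fine steps until the stick felt 14.0 N. That is the top of the 12–14 N band for "caught" and well under the 20 N limit.

**Last checks:**
- **Catch:** I could not see it directly. The plunger first pushed back at about 127 mm past the mouth. After I backed off, a second probe felt nothing until about 131 mm, so the cap is held deeper than where the plunger alone would let it rest.
- **Other caps:** the red, blue and orange caps were within a few mm of where they started, which is about the accuracy of the measurement. The black cap is also still in its place.
- **Track:** the lead-in and clear tunnel were empty in the last side view.
- **Disagreement:** in the last picture the network reported a "green_cap" at the black cap's place, which is the look-alike.

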